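# Tip marked blocks into the bin and snap its cover on

## Robot

A 6-joint arm with a two-finger parallel gripper is mounted at the origin on the work surface. World frame = base frame: x ahead of the robot, y to its left, z up, the work surface at z = 0. Lengths are in m, angles in rad, forces in N, time in s.
With the tool pointing down it reaches from about 0.375 to 0.825 m from the base axis. Payload 5.5 kg.
Tool frame: the origin (TCP) lies on the mounting face of the last link; the fingertips stand 173 mm ahead of it and the grasp point (between the pads) lies 155 mm ahead of it; z points along the fingers, y is the direction in which the jaws open and shut (so a half turn about z gives the same grasp; the last joint's range is limited). The gripper opens to 85 mm and grips with 20 to 120 N. Pads are 22 mm wide; open, the fingers measure 114 mm over their backs; the gripper's body (76 mm by 85 mm) begins 54 mm behind the grasp point. The pads swing forward as they close: fully open they stand 13 mm farther back than shut.
Start: joints at [-1.328, 0.314, -0.047, 1.21, 0, 1.571], TCP at [0.144, -0.582, 0.405] pointing down, gripper open.
Joint ranges: [-2.67, 2.67], [-0.69, 1.73], [-1.03, 1.25], [-2.08, 2.16], [-1.42, 1.45], [-3.14, 3.14]. Speed limits (rad/s): [2.39, 2.39, 3.01, 3.14, 3.14, 3.14].

## Interface

Orientations are given as a rotation vector (axis times angle).
In Python, from cell import bot gives the robot as it stands. The module is installed in compiled form; this text tells all that it offers.
- The arm moves only by the tool send_rows, never from a script. Its argument "rows" is a list of rows, each an object of numbers: "x", "y", "z": the shift along the tool's x, y, z in mm; "ax", "ay", "az": the turn, a rotation vector about the tool's x, y, z in rad; "hand": the finger opening in mm, from 0 to 85.4. A call has 1 to 12 rows; each row shifts and turns the pose as measured when the row begins, along the tool's axes as they then stand; what a row does not reach is not made up. A row lasts 1/12 s, in which the tool goes at most 41.7 mm and 7.16 degrees, less where a joint would pass 70% of its speed; a pose out of reach is approached as far as the arm can. A call with a gripper value outside its range is refused whole. The fingers move at their own pace and stop on an object; the grip force is fixed at half the most. Time passes only in rows, so rows that do not move let the fingers close. It gives the time, the measured TCP pose, the force and the opening at its end, in the units of the state.
- bot.get_obs(): the state, without advancing time (a new reading comes with each control period).
- bot.capture(name): name is "scene" or "top" or "wrist"; returns a dict with "img" (384x512x3 uint8, blue, green, red), "depth" (384x512 float32, m along the optical axis (not along the pixel's ray), 0 where there is no reading), "mtx" (3x3 intrinsics, pixels), "world_to_cam" (4x4, takes a point from world to camera coordinates). Camera axes: x right, y up, looking along -z (the intrinsics and any distortion apply to the point x, -y, -z); pixel columns grow to the right and rows downward; lengths in m; the calibration is good to about 2 mm. A picture is of the moment at which its call begins.
- bot.finish_job(): hands the job in, once; it reports no verdict.
The state is a dict: "t": time; "q": joint angles; "joint_velocities": joint speeds; "joint_efforts": joint torques, N m; "tool_pos": TCP position; "eef_rot": TCP orientation; "wrist_force": force on the tool from outside, world axes, zero at the start; "ft_torque": the same for the moment, N m; "gripper_width": finger opening in m.
Only numpy, scipy, OpenCV 4.12 (cv2) and the standard library are available. Lean on these libraries where they do the work, as an engineer would, in place of code of your own. Each camera call takes 0.05 s, during which the arm holds its last target. There are 200 camera calls.

## Task

Slide the deep, empty bin with the flanged rim up against the front stop of the tipping stand, centred and square, then lift the tray by its handle bar until all five black blocks have slid off into the bin, and lower the tray gently back to level. Then take the grey cover from its rest, set it on the bin where it stands and press it straight down until the clips at both ends snap under the rim. Do not touch the blocks with the gripper, and leave the other things on the table alone.

Things in the scene. Friction and masses are not known exactly. Their poses are not given: they have to be found in the camera images.
- stand: Grey sheet-metal tipping stand fixed to the table, carrying the tray. Origin on the table straight below the middle of the tray's hinge line, which runs along its own x, 60 mm up. Its own -y is the way the blocks slide off, +y is to the handle. Its front stop, a plate 150 mm wide and 45 mm high, faces -y at y = -12 mm.
- stand_bay (a point): Where the bin's origin lies (on the table, axes as the stand's) when the bin is centred, square and flush against the stand's front stop: 82 mm in front (-y) of the stand's origin.
- tray (a joint): Tip angle of the tray in rad: 0 level on its support, 1.05 at its end stop; the handle end swings up about the stand's x through the hinge line. The blocks start to slide at 0.4 to 0.7 rad. The tray weighs about 0.45 kg and has no spring: let go when tipped, it falls back.
- tray_edge (a point): Middle of the open edge of the aluminium tray's floor. The tray is 110 mm wide, 156 mm long, floor 120 mm above the table when level, 22 mm walls on all sides but this one. Level, the edge is 5 mm in front (-y) of the hinge line, clear of the bin and of a cover on it; tipped, it swings forward and down over the bin (50 mm in front, 90 mm up at 0.95 rad).
- tray_handle (a point): Middle of the tray's handle: a round dark steel bar 10 mm thick, 100 mm long along the stand's x, held at its ends 53 mm out from the tray's end wall. Tray level: 205 mm (+y) from the stand's origin, 128 mm above the table, so 205 mm out from the hinge line and 68 mm above it, about which it moves on an arc.
- bin: Open blue plastic bin, 150 mm (own x) x 130 mm (own y) x 60 mm high, 4 mm walls, with a flange 5 mm thick standing 5 mm out all round the top of the rim (160 x 140 mm over it). Loose, about 0.35 kg. Origin at the centre of its underside. Starts with its axes within 0.5 rad of the stand's; either way round is alike.
- cover: Grey plastic cover of the bin, a plate 156 mm (own x) x 130 mm (own y), 4 mm thick, 0.16 kg. Origin at the centre of the plate's underside, which lies on the bin's rim (60 mm above the bin's underside) when home. In the middle on top a grip bar, 60 mm long along x, 14 mm thick, its top 34 mm above the origin. Fits either way round. Starts on the rest, underside 30 mm above the table.
- cover_clip (a point): Foot of one of the cover's two sprung clip arms, at the middle of both x ends, 34 mm wide, hanging 22 mm below the plate (173 mm over both). Laid on the bin, the cover stops 9 to 13 mm high with their slopes on the flange; 15 to 25 N straight down rides them over and snaps them under it. Two ribs 6 mm deep below the plate enter the bin's mouth with 3 mm play each way along y.
- rest: Wooden rest block fixed to the table on which the cover lies at the start, 100 x 80 x 30 mm. Origin at the centre of its underside.
- block0: One of five alike chunky black moulded blocks, 28 x 22 x 16 mm, 25 g, loose on the tray at the start. Origin at the centre of its underside.
- block1: One of five alike chunky black moulded blocks, 28 x 22 x 16 mm, 25 g, loose on the tray at the start. Origin at the centre of its underside.
- block2: One of five alike chunky black moulded blocks, 28 x 22 x 16 mm, 25 g, loose on the tray at the start. Origin at the centre of its underside.
- block3: One of five alike chunky black moulded blocks, 28 x 22 x 16 mm, 25 g, loose on the tray at the start. Origin at the centre of its underside.
- block4: One of five alike chunky black moulded blocks, 28 x 22 x 16 mm, 25 g, loose on the tray at the start. Origin at the centre of its underside.
- cases: Bystander: stack of four flat black cases, 60 x 96 x 44 mm high. Leave it alone.
- mouse: Bystander: black computer mouse, 100 x 58 x 32 mm high. Leave it alone.
- jar: Bystander: clear jar with a steel cap, 52 mm across, 70 mm high. Leave it alone.
- vblock: Bystander: dark steel block with a groove along its top, 50 x 60 x 34 mm high. Leave it alone.
- driver: Bystander: screwdriver lying on the table, 160 mm long. Leave it alone.
Mind the look-alikes: they are no part of the job. Leave any turquoise look-alike of the cover alone.

How it is judged:
On the way, in this order (a step that is already met when the one before it is completed fails the run):
1. the bin stands in front of the stand's stop, centred and square (x of bin in the frame of stand_bay between -0.022 and 0.022 m and y of bin in the frame of stand_bay between -0.015 and 0.01 m and angle between the x axis of bin and the x axis of stand, either way round below 0.12 rad and height (world z) of bin below 0.008 m and angle between bin's own z axis and vertical below 0.05 rad), for 0.2 s.
2. all five blocks have slid off the tipped tray into the bin (x of block0 in the frame of bin between -0.073 and 0.073 m and y of block0 in the frame of bin between -0.063 and 0.063 m and z of block0 in the frame of bin between 0 and 0.055 m and x of block1 in the frame of bin between -0.073 and 0.073 m and y of block1 in the frame of bin between -0.063 and 0.063 m and z of block1 in the frame of bin between 0 and 0.055 m and x of block2 in the frame of bin between -0.073 and 0.073 m and y of block2 in the frame of bin between -0.063 and 0.063 m and z of block2 in the frame of bin between 0 and 0.055 m and x of block3 in the frame of bin between -0.073 and 0.073 m and y of block3 in the frame of bin between -0.063 and 0.063 m and z of block3 in the frame of bin between 0 and 0.055 m and x of block4 in the frame of bin between -0.073 and 0.073 m and y of block4 in the frame of bin between -0.063 and 0.063 m and z of block4 in the frame of bin between 0 and 0.055 m), for 0.2 s.
3. the tray is lowered back to level (value of joint tray below 0.04 rad), for 0.2 s.
4. the cover is snapped home on the bin (z of cover in the frame of bin between 0.055 and 0.063 m and x of cover in the frame of bin between -0.006 and 0.006 m and y of cover in the frame of bin between -0.006 and 0.006 m and angle between the z axis of cover and the z axis of bin, either way round below 0.03 rad), for 0.2 s.
At the end, for the whole second after the job is handed in: All five blocks in the bin; cover home on the rim (3 mm in height, 6 mm off centre, 0.03 rad), so both clips are snapped; tray level (under 0.04 rad); bin flat on the table, in front of the stand's stop (within 40 mm, 0.2 rad); all at rest (all of step 2 and all of step 4 and x of bin in the frame of stand_bay between -0.04 and 0.04 m and y of bin in the frame of stand_bay between -0.04 and 0.01 m and angle between the x axis of bin and the x axis of stand, either way round below 0.2 rad and height (world z) of bin below 0.008 m and angle between bin's own z axis and vertical below 0.05 rad and value of joint tray below 0.04 rad and linear speed of each of block0, block1, block2, block3, block4, bin, cover below 0.03 m/s); the robot touches nothing.
It fails at once if the tray is let fall or slammed (falls faster than 3 rad/s) (velocity of joint tray below -3 rad/s).
It fails at once if the gripper touches a block (more than 1 N) (contact force between the fingers and block0 above 1 N or contact force between the fingers and block1 above 1 N or contact force between the fingers and block2 above 1 N or contact force between the fingers and block3 above 1 N or contact force between the fingers and block4 above 1 N).
It fails at once if a bystander is pushed more than 25 mm (distance of any of cases, mouse, jar, vblock, driver from where it was at the start of the episode above 0.025 m).
It also fails if it takes over 70 s, if anything falls off the work surface, if the arm or the gripper's body presses on something with over 40 N, if the wrist force passes 120 N, or if a joint passes its speed limit or range.

## Working session

There is one attempt and no reset: what is moved stays moved. The work goes in short steps, Python scripts to look and compute and a tool call to move; the robot and the scene stay as the last step left them, time stands still between calls to the robot, and variables do not carry over. Pictures are saved under pics/ and viewed, about 8 in all and at most 12, crops included, and the job is handed in when it is done.

Besides the shell and the picture viewer there is one more tool, called by a JSON object that holds its "name" and its "arguments", one argument or row to a line. send_rows: Moves the arm, as the interface text tells. Its arguments: {"type":"object","properties":{"rows":{"type":"array"}},"required":["rows"]}

```bash
mkdir -p pics; cat > h.py <<'E'
import numpy as np, cv2
from cell import bot
from scipy.spatial.transform import Rotation as R
def cap(n):
    c=bot.capture(n); c['name']=n; return c
def cloud(c):
    K=c['mtx'];d=c['depth'];v,u=np.mgrid[:d.shape[0],:d.shape[1]]
    p=np.stack([(u-K[0,2])/K[0,0]*d,-(v-K[1,2])/K[1,1]*d,-d],-1)
    T=np.linalg.inv(c['world_to_cam']); w=p@T[:3,:3].T+T[:3,3]; w[d==0]=np.nan; return w
def ray(c,u,v,z):
    K=c['mtx'];T=np.linalg.inv(c['world_to_cam'])
    r=T[:3,:3]@np.array([(u-K[0,2])/K[0,0],-(v-K[1,2])/K[1,1],-1]);o=T[:3,3]
    return o+r*(z-o[2])/r[2]
def proj(c,p):
    q=c['world_to_cam'][:3]@np.append(p,1);K=c['mtx'];return K[0,0]*q[0]/-q[2]+K[0,2],K[1,1]*-q[1]/-q[2]+K[1,2]
def obs():
    o=bot.get_obs();print('t',round(o['t'],2),'pos',np.round(o['tool_pos'],4),'rot',np.round(o['eef_rot'],4),'F',np.round(o['wrist_force'],1),'w',round(o['gripper_width'],4));return o
E
python3 - <<'E'
from h import *
o=obs();print(R.from_rotvec(o['eef_rot']).as_matrix().round(3))
a=cap('scene');b=cap('top')
for c in(a,b):
    print(c['mtx'].round(1).tolist(),np.linalg.inv(c['world_to_cam']).round(3).tolist(),(c['depth']>0).mean())
    cv2.imwrite('pics/%s0.png'%c['name'],c['img']);np.savez('%s0.npz'%c['name'],**c)
E
```

```text
t 0.0 pos [ 0.1442 -0.5821  0.4038] rot [-3.1168e+00 -3.8020e-01  3.0000e-04] F [0.  0.7 0.6] w 0.0853
[[ 0.971  0.24  -0.   ]
 [ 0.24  -0.971  0.002]
 [-0.    -0.002 -1.   ]]
[[371.1, 0.0, 254.9], [0.0, 371.1, 190.3], [0.0, 0.0, 1.0]] [[0.171, -0.736, 0.655, 1.222], [0.985, 0.14, -0.1, -0.271], [-0.018, 0.662, 0.749, 0.935], [0.0, 0.0, 0.0, 1.0]] 0.9960123697916666
[[391.0, 0.0, 255.4], [0.0, 391.0, 192.4], [0.0, 0.0, 1.0]] [[-0.028, 0.989, -0.144, 0.294], [-1.0, -0.028, 0.001, -0.131], [-0.003, 0.144, 0.99, 1.287], [0.0, 0.0, 0.0, 1.0]] 0.995880126953125
```

View pics/top0.png

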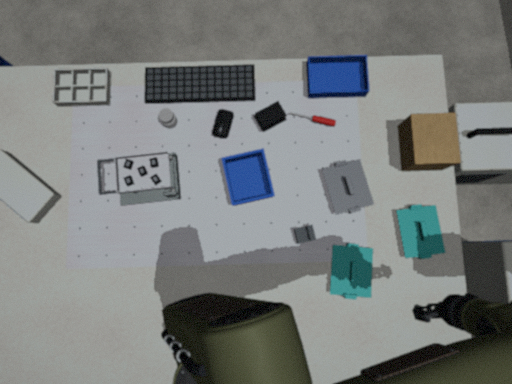

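View pics/scene0.png

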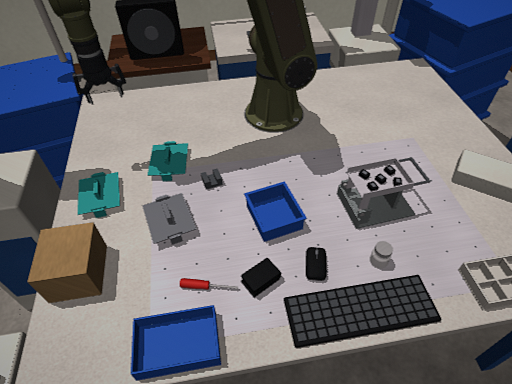

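The top view shows the tray and stand at about (140,177), with the handle on its left at x≈105. The bin is at (247,177), the grey cover at (346,187), and turquoise look-alikes at (350,270) and (420,230). The scene view agrees. Next I measure the poses.

```bash
cat > m.py <<'E'
from h import *
def fit(P,name):
    r=cv2.minAreaRect((P[:,:2]*1000).astype(np.float32));print(name,len(P),'c',np.round(r[0],1),'size',np.round(r[1],1),'ang',round(r[2],2));return r
def roi(c,u0,u1,v0,v1):
    m=np.zeros(c['depth'].shape,bool);m[v0:v1,u0:u1]=1;return m
E
python3 - <<'E'
from m import *
c=dict(np.load('top0.npz'));W=cloud(c);z=W[...,2];hsv=cv2.cvtColor(c['img'],cv2.COLOR_BGR2HSV)
S,V=hsv[...,1],hsv[...,2]
blue=(abs(hsv[...,0].astype(int)-112)<12)&(S>120)
m=roi(c,210,285,140,215)&blue
print('bin z pct',np.nanpercentile(z[m],[5,50,90,97]))
fit(W[m&(z>.05)],'bin rim')
# outline onto plane z=.06
P=np.array([ray(c,u,v,.06) for v,u in zip(*np.where(m&(z>.05)))]);fit(P,'bin rim ray')
m=roi(c,310,382,150,220);print('cover z',np.nanpercentile(z[m],[5,50,75,95,99]))
fit(W[m&(z>.022)&(z<.045)],'cover');fit(W[m&(z>.052)],'grip')
g=m&(z>.025);P=np.array([ray(c,u,v,.034) for v,u in zip(*np.where(g&(z<.045)))]);fit(P,'cover ray')
m=roi(c,85,195,135,215);print('tray z',np.nanpercentile(z[m],[5,50,75,95,99]))
fit(W[m&(z>.105)&(z<.16)],'tray all')
fit(W[m&(z>.137)&(z<.155)],'walls')
mm=m&(z>.09)
vv,uu=np.where(mm);
Q=W[mm]
h=Q[Q[:,1]>np.percentile(Q[:,1],99.5)-.012];fit(h,'handle');print(h[:,2].mean())
m2=m&(z>.03)&(z<.07)&(W[...,1]<.05);fit(W[m2],'stop')
for n,(a,b,cc,d) in dict(cases=(252,290,100,132),mouse=(208,236,106,140),jar=(155,178,105,130),vb=(290,318,222,246)).items():
    mm=roi(c,a,b,cc,d)&(z>.02);fit(W[mm],n)
big=cv2.resize(c['img'][140:215,85:195],None,fx=7,fy=7,interpolation=cv2.INTER_CUBIC);cv2.imwrite('pics/tray.png',big)
s=dict(np.load('scene0.npz'));W=cloud(s);z=W[...,2]
hs=cv2.cvtColor(s['img'],cv2.COLOR_BGR2HSV);bl=(abs(hs[...,0].astype(int)-112)<12)&(hs[...,1]>120)
m=roi(s,235,315,170,250)&bl;fit(W[m&(z>.053)],'bin scene')
m=roi(s,135,205,190,250);fit(W[m&(z>.025)&(z<.042)],'cover scene');fit(W[m&(z>.055)],'grip scene')
m=roi(s,330,440,140,230);fit(W[m&(z>.137)&(z<.155)],'walls scene');Q=W[m&(z>.09)];h=Q[Q[:,1]>np.percentile(Q[:,1],99.5)-.012];fit(h,'handle sc');print(h[:,2].mean())
E
```

```text
bin z pct [-0.00045737  0.00482013  0.0593121   0.06158712]
bin rim 430 c [ 525.  -107.9] size [157.2 136.6] ang 11.27
bin rim ray 430 c [ 524.7 -107.9] size [156.4 136.4] ang 11.29
cover z [-0.00430849  0.00185328  0.03241184  0.03763752  0.06183812]
cover 1846 c [ 488.6 -432.2] size [172.2 131.2] ang 13.33
grip 100 c [ 488.7 -431.5] size [60.7 16.4] ang 15.52
cover ray 1839 c [ 489.  -431.3] size [173.2 130.1] ang 13.5
tray z [-0.00351029  0.00229099  0.11574727  0.13480067  0.14101293]
tray all 2243 c [532.6 236. ] size [111.8 215.9] ang 4.21
walls 276 c [532.7 233.1] size [111.4 208.6] ang 4.66
handle 127 c [524.5 337.8] size [108.5  14.9] ang 0.26
0.13085893537220453
stop 0 c [0. 0.] size [0. 0.] ang 0.0
cases 567 c [ 734.  -187.3] size [63.7 95.4] ang 27.08
mouse 446 c [716.3 -29. ] size [56.7 97.3] ang 72.18
jar 251 c [732.5 150.7] size [49.5 48.1] ang 76.77
vb 194 c [ 338.9 -286. ] size [49.1 60.1] ang 12.25
bin scene 556 c [ 528.  -109.9] size [162.1 141.7] ang 11.46
cover scene 1660 c [ 490.1 -432.8] size [175.2 129.8] ang 13.67
grip scene 80 c [ 491.7 -432.3] size [61.3 14. ] ang 13.23
walls scene 262 c [536.3 207.4] size [113.2 160.8] ang 4.85
handle sc 110 c [527.7 336.4] size [108.2  14.2] ang 0.24
0.13051264550209438
```

View pics/tray.png

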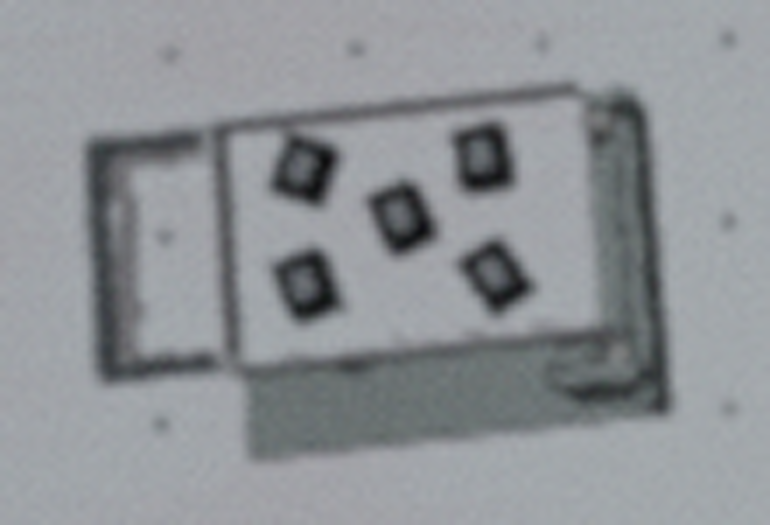

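The sizes check out: bin rim 160×140, cover 173×130, tray plus handle 112×216. From these:
- Stand origin ≈ (541.5, 134), yaw +4.7°, so the bay is at ≈ (548, 52.5).
- Bin ≈ (526.5, −109), yaw 11.35°.
- Cover ≈ (490, −432), yaw 13.5°.

I'll grip the bin's −y wall at ≈ (539, −173) and slide it.

{"name": "send_rows", "arguments": {
  "rows": [
    {"az": 0.044, "hand": 85},
    {"x": 33, "y": -23},
    {"x": 33, "y": -23},
    {"x": 33, "y": -23},
    {"x": 33, "y": -23},
    {"x": 33, "y": -23},
    {"x": 33, "y": -23},
    {"x": 33, "y": -23},
    {"x": 33, "y": -23},
    {"x": 33, "y": -23},
    {"x": 33, "y": -23},
    {"x": 33, "y": -23}
  ]
}}

```text
validation failed for argument at $.ro...
```

{"name": "send_rows", "arguments": {
  "rows": [
    {"x": 0, "y": 0, "z": 0, "ax": 0, "ay": 0, "az": 0.044, "hand": 85},
    {"x": 33, "y": -23, "z": 0, "ax": 0, "ay": 0, "az": 0, "hand": 85}
  ]
}}

```text
t: 0.27
tool_pos: [0.1694, -0.5559, 0.4025]
eef_rot: [-3.126, -0.3, 0.004]
wrist_force: [1.2, -0.1, 0.0]
gripper_width: 0.085
```

{"name": "send_rows", "arguments": {
  "rows": [
    {"x": 33, "y": -23, "z": 0, "ax": 0, "ay": 0, "az": 0, "hand": 85},
    {"x": 33, "y": -23, "z": 0, "ax": 0, "ay": 0, "az": 0, "hand": 85},
    {"x": 33, "y": -23, "z": 0, "ax": 0, "ay": 0, "az": 0, "hand": 85},
    {"x": 33, "y": -23, "z": 0, "ax": 0, "ay": 0, "az": 0, "hand": 85},
    {"x": 33, "y": -23, "z": 0, "ax": 0, "ay": 0, "az": 0, "hand": 85},
    {"x": 33, "y": -23, "z": 0, "ax": 0, "ay": 0, "az": 0, "hand": 85},
    {"x": 33, "y": -23, "z": 0, "ax": 0, "ay": 0, "az": 0, "hand": 85},
    {"x": 33, "y": -23, "z": 0, "ax": 0, "ay": 0, "az": 0, "hand": 85},
    {"x": 33, "y": -23, "z": 0, "ax": 0, "ay": 0, "az": 0, "hand": 85},
    {"x": 33, "y": -23, "z": 0, "ax": 0, "ay": 0, "az": 0, "hand": 85},
    {"x": 33, "y": -23, "z": 0, "ax": 0, "ay": 0, "az": 0, "hand": 85},
    {"x": 33, "y": -23, "z": 0, "ax": 0, "ay": 0, "az": 0, "hand": 85}
  ]
}}

```text
t: 1.27
tool_pos: [0.5141, -0.1967, 0.3979]
eef_rot: [-3.123, -0.283, 0.01]
wrist_force: [-0.6, -1.7, 0.1]
gripper_width: 0.0854
```

```bash
cat > go.py <<'E'
import sys
from h import *
# go.py x y z(mm) yaw(deg): shift in tool axes (after turning), for a downward tool, and turn to level
o=obs();Rt=R.from_rotvec(o['eef_rot'])
x,y,z,yaw=map(float,sys.argv[1:5])
G=R.from_euler('z',yaw,degrees=True)*R.from_euler('x',180,degrees=True)
d=np.array([x,y,z])-1000*o['tool_pos']
print('yaw now',round(np.degrees(np.arctan2(Rt.as_matrix()[1,0],Rt.as_matrix()[0,0])),2),'turn',(Rt.inv()*G).as_rotvec().round(4))
print('world d',d.round(1),'shift in present axes',Rt.inv().apply(d).round(1),'in target axes',G.inv().apply(d).round(1))
E
python3 go.py 539.4 -173 300 11.35
```

```text
t 1.27 pos [ 0.5141 -0.1967  0.3979] rot [-3.1227 -0.2828  0.0096] F [-0.6 -1.7  0.1] w 0.0854
yaw now 10.35 turn [-0.0067  0.0055 -0.0174]
world d [ 25.3  23.7 -97.9] shift in present axes [ 29.7 -18.1  97.8] in target axes [ 29.5 -18.2  97.9]
```

{"name": "send_rows", "arguments": {
  "rows": [
    {"x": 20, "y": -12, "z": 30, "ax": -0.007, "ay": 0.005, "az": -0.017, "hand": 85},
    {"x": 10, "y": -6, "z": 35, "ax": 0, "ay": 0, "az": 0, "hand": 85},
    {"x": 0, "y": 0, "z": 35, "ax": 0, "ay": 0, "az": 0, "hand": 85},
    {"x": 0, "y": 0, "z": 0, "ax": 0, "ay": 0, "az": 0, "hand": 85}
  ]
}}

```text
t: 1.6
tool_pos: [0.5479, -0.1645, 0.2961]
eef_rot: [3.123, 0.33, 0.011]
wrist_force: [-1.7, 0.2, -1.3]
gripper_width: 0.0848
```

```bash
python3 go.py 539.4 -173 200 11.35; python3 - <<'E'
from h import *
cv2.imwrite('pics/w1.png',cap('wrist')['img'])
E
```

```text
t 1.6 pos [ 0.5479 -0.1645  0.2961] rot [3.1233 0.3296 0.0113] F [-1.7  0.2 -1.3] w 0.0848
yaw now 12.05 turn [ 0.0016 -0.0071  0.0122]
world d [ -8.5  -8.5 -96.1] shift in present axes [-10.8   6.4  96. ] in target axes [-10.    6.7  96.1]
```

View pics/w1.png

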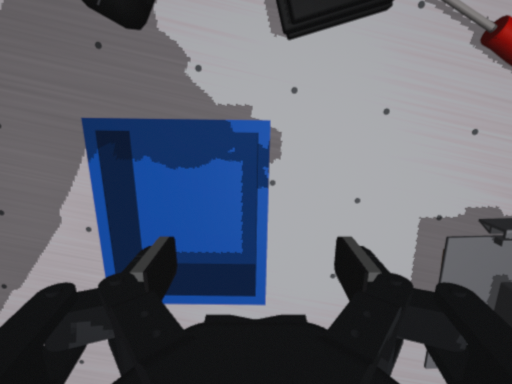

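The wrist view shows the bin's −y wall at column ~262, between the fingers at columns 165 and 350. I descend there and grip.

{"name": "send_rows", "arguments": {
  "rows": [
    {"x": -10, "y": 6, "z": 20, "ax": 0.001, "ay": -0.007, "az": 0.012, "hand": 85},
    {"x": 0, "y": 0, "z": 25, "ax": 0, "ay": 0, "az": 0, "hand": 85},
    {"x": 0, "y": 0, "z": 25, "ax": 0, "ay": 0, "az": 0, "hand": 85},
    {"x": 0, "y": 0, "z": 15, "ax": 0, "ay": 0, "az": 0, "hand": 85},
    {"x": 0, "y": 0, "z": 0, "ax": 0, "ay": 0, "az": 0, "hand": 85},
    {"x": 0, "y": 0, "z": 0, "ax": 0, "ay": 0, "az": 0, "hand": 85}
  ]
}}

```text
t: 2.15
tool_pos: [0.5438, -0.1777, 0.2238]
eef_rot: [3.12, 0.302, 0.02]
wrist_force: [0.4, 0.5, 0.0]
gripper_width: 0.0851
```

```bash
python3 go.py 539.4 -173 200 11.35
```

```text
t 2.15 pos [ 0.5438 -0.1777  0.2238] rot [3.1201 0.3018 0.0204] F [0.4 0.5 0. ] w 0.0851
yaw now 11.05 turn [ 0.0081 -0.0123 -0.0053]
world d [ -4.4   4.7 -23.8] shift in present axes [-3.7 -5.7 23.7] in target axes [-3.4 -5.5 23.8]
```

{"name": "send_rows", "arguments": {
  "rows": [
    {"x": -4, "y": -5, "z": 12, "ax": 0.008, "ay": -0.012, "az": 0.005, "hand": 85},
    {"x": 0, "y": 0, "z": 12, "ax": 0, "ay": 0, "az": 0, "hand": 85},
    {"x": 0, "y": 0, "z": 4, "ax": 0, "ay": 0, "az": 0, "hand": 85},
    {"x": 0, "y": 0, "z": 0, "ax": 0, "ay": 0, "az": 0, "hand": 0},
    {"x": 0, "y": 0, "z": 0, "ax": 0, "ay": 0, "az": 0, "hand": 0},
    {"x": 0, "y": 0, "z": 0, "ax": 0, "ay": 0, "az": 0, "hand": 0},
    {"x": 0, "y": 0, "z": 0, "ax": 0, "ay": 0, "az": 0, "hand": 0},
    {"x": 0, "y": 0, "z": 0, "ax": 0, "ay": 0, "az": 0, "hand": 0},
    {"x": 0, "y": 0, "z": 0, "ax": 0, "ay": 0, "az": 0, "hand": 0}
  ]
}}

```text
t: 2.9
tool_pos: [0.5416, -0.175, 0.2008]
eef_rot: [3.125, 0.291, 0.013]
wrist_force: [-0.0, 4.2, -0.8]
gripper_width: 0.0118
```

```bash
cat > b.py <<'E'
from m import *
import sys
c=cap('top');W=cloud(c);z=W[...,2];hsv=cv2.cvtColor(c['img'],cv2.COLOR_BGR2HSV)
blue=(abs(hsv[...,0].astype(int)-112)<12)&(hsv[...,1]>120)
m=roi(c,150,290,130,225)&blue;r=fit(W[m&(z>.05)&(z<.07)],'bin top')
cv2.imwrite('pics/%s.png'%sys.argv[1],c['img'])
th=.082;B=np.array([548.2,52.5]);Q=np.array([[np.cos(th),np.sin(th)],[-np.sin(th),np.cos(th)]])
print('bin in bay',(Q@(np.array(r[0])-B)).round(1))
E
python3 b.py t1; python3 go.py 539.4 -173 200 11.35
```

```text
bin top 63 c [578.6 -43.4] size [32. 62.] ang 59.72
bin in bay [ 22.5 -98.1]
t 2.95 pos [ 0.5417 -0.175   0.2009] rot [3.1257 0.2917 0.0128] F [-0.3  0.9  0.7] w 0.0081
yaw now 10.66 turn [ 0.0031 -0.0079 -0.012 ]
world d [-2.3  2.  -0.9] shift in present axes [-1.9 -2.3  0.9] in target axes [-1.8 -2.4  0.9]
```

{"name": "send_rows", "arguments": {
  "rows": [
    {"x": 4, "y": -15, "z": 0, "ax": 0, "ay": 0, "az": 0.013, "hand": 0},
    {"x": 5, "y": -19, "z": 0, "ax": 0, "ay": 0, "az": 0.013, "hand": 0},
    {"x": 5, "y": -19, "z": 0, "ax": 0, "ay": 0, "az": 0.013, "hand": 0},
    {"x": 4, "y": -19, "z": 0, "ax": 0, "ay": 0, "az": 0.013, "hand": 0},
    {"x": 4, "y": -19, "z": 0, "ax": 0, "ay": 0, "az": 0.013, "hand": 0},
    {"x": 4, "y": -19, "z": 0, "ax": 0, "ay": 0, "az": 0.013, "hand": 0},
    {"x": 4, "y": -19, "z": 0, "ax": 0, "ay": 0, "az": 0.013, "hand": 0},
    {"x": 4, "y": -14, "z": 0, "ax": 0, "ay": 0, "az": 0.013, "hand": 0},
    {"x": 0, "y": -7, "z": 0, "ax": 0, "ay": 0, "az": 0, "hand": 0},
    {"x": 0, "y": 0, "z": 0, "ax": 0, "ay": 0, "az": 0, "hand": 0}
  ]
}}

```text
t: 3.78
tool_pos: [0.5576, -0.0208, 0.2036]
eef_rot: [3.123, 0.113, 0.021]
wrist_force: [-1.0, 1.2, -1.5]
gripper_width: 0.008
```

```bash
python3 go.py 555.5 -13 200 4.7; cat > bs.py <<'E'
from m import *
c=cap('scene');W=cloud(c);z=W[...,2];hsv=cv2.cvtColor(c['img'],cv2.COLOR_BGR2HSV)
blue=(abs(hsv[...,0].astype(int)-112)<12)&(hsv[...,1]>120)
m=roi(c,230,400,120,270)&blue;r=fit(W[m&(z>.053)&(z<.07)],'bin scene')
th=.082;B=np.array([549.5,52.5]);Q=np.array([[np.cos(th),np.sin(th)],[-np.sin(th),np.cos(th)]])
print('bin in bay',(Q@(np.array(r[0])-B)).round(1))
cv2.imwrite('pics/s_now.png',c['img'][110:270,220:440].repeat(3,0).repeat(3,1))
E
python3 bs.py
```

```text
t 3.78 pos [ 0.5576 -0.0208  0.2036] rot [3.1232 0.1127 0.0213] F [-1.   1.2 -1.5] w 0.008
yaw now 4.14 turn [ 0.0169 -0.0129 -0.0099]
world d [-2.1  7.8 -3.6] shift in present axes [-1.6 -8.   3.4] in target axes [-1.5 -8.   3.6]
bin scene 428 c [552.3  41.2] size [165.  141.5] ang 3.4
bin in bay [  1.8 -11.5]
```

View pics/s_now.png

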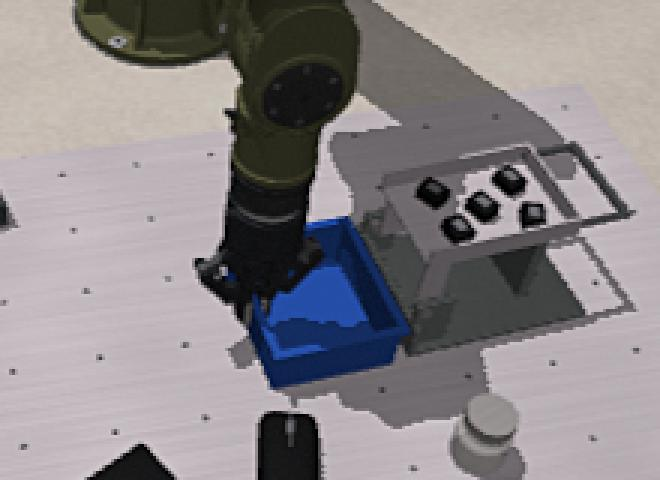

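The picture shows the bin gripped, at about (330,310) in the crop, with its flange roughly 10 mm short of the stop. I press gently into contact.

{"name": "send_rows", "arguments": {
  "rows": [
    {"x": -1, "y": -3, "z": 2, "ax": 0.012, "ay": -0.01, "az": -0.01, "hand": 0},
    {"x": -1, "y": -3, "z": 1.5, "ax": 0, "ay": 0, "az": 0, "hand": 0},
    {"x": 0, "y": -3, "z": 0, "ax": 0, "ay": 0, "az": 0, "hand": 0},
    {"x": 0, "y": -2, "z": 0, "ax": 0, "ay": 0, "az": 0, "hand": 0},
    {"x": 0, "y": -2, "z": 0, "ax": 0, "ay": 0, "az": 0, "hand": 0},
    {"x": 0, "y": 0, "z": 0, "ax": 0, "ay": 0, "az": 0, "hand": 0}
  ]
}}

```text
t: 4.33
tool_pos: [0.556, -0.013, 0.2018]
eef_rot: [3.131, 0.121, 0.011]
wrist_force: [-0.2, 1.8, 0.8]
gripper_width: 0.0078
```

```bash
python3 go.py 555.5 -13 200 4.7; python3 bs.py
```

```text
t 4.33 pos [ 0.556  -0.013   0.2018] rot [3.1307 0.121  0.011 ] F [-0.2  1.8  0.8] w 0.0078
yaw now 4.43 turn [ 0.0088 -0.0066 -0.0048]
world d [-0.5  0.  -1.8] shift in present axes [-0.5 -0.1  1.8] in target axes [-0.5 -0.1  1.8]
bin scene 417 c [551.8  49. ] size [161.7 144.6] ang 6.18
bin in bay [ 2.  -3.6]
```

Not in firm contact yet, so I push a little further.

{"name": "send_rows", "arguments": {
  "rows": [
    {"x": -1, "y": -3, "z": 2, "ax": 0.008, "ay": -0.006, "az": -0.004, "hand": 0},
    {"x": 0, "y": -3, "z": 0, "ax": 0, "ay": 0, "az": 0, "hand": 0},
    {"x": 0, "y": -3, "z": 0, "ax": 0, "ay": 0, "az": 0, "hand": 0}
  ]
}}

```text
t: 4.63
tool_pos: [0.5561, -0.0081, 0.2014]
eef_rot: [3.126, 0.122, 0.007]
wrist_force: [0.4, -17.0, 2.7]
gripper_width: 0.0078
```

```bash
python3 go.py 555.5 -13 200 4.7; python3 bs.py
```

```text
t 4.63 pos [ 0.5561 -0.0081  0.2014] rot [3.1259 0.1218 0.0072] F [  0.4 -17.    2.7] w 0.0078
yaw now 4.47 turn [ 0.0135 -0.004  -0.0041]
world d [-0.6 -4.9 -1.4] shift in present axes [-1.   4.8  1.5] in target axes [-1.   4.8  1.4]
bin scene 424 c [551.3  53.5] size [162.  143.3] ang 5.52
bin in bay [1.8 0.9]
```

Contact with the stop gives 17 N. I relax, release, rise and take a check.

{"name": "send_rows", "arguments": {
  "rows": [
    {"x": 0, "y": 1, "z": 0, "ax": 0, "ay": 0, "az": 0, "hand": 0},
    {"x": 0, "y": 0, "z": 0, "ax": 0, "ay": 0, "az": 0, "hand": 40},
    {"x": 0, "y": 0, "z": 0, "ax": 0, "ay": 0, "az": 0, "hand": 40},
    {"x": 0, "y": 0, "z": 0, "ax": 0, "ay": 0, "az": 0, "hand": 40},
    {"x": 0, "y": 0, "z": -20, "ax": 0, "ay": 0, "az": 0, "hand": 60},
    {"x": 0, "y": 0, "z": -40, "ax": 0.01, "ay": 0, "az": 0, "hand": 85},
    {"x": 0, "y": 0, "z": -40, "ax": 0, "ay": 0, "az": 0, "hand": 85},
    {"x": 0, "y": 0, "z": -40, "ax": 0, "ay": 0, "az": 0, "hand": 85},
    {"x": 0, "y": 0, "z": -40, "ax": 0, "ay": 0, "az": 0, "hand": 85},
    {"x": 0, "y": 0, "z": -20, "ax": 0, "ay": 0, "az": 0, "hand": 85}
  ]
}}

```text
t: 5.52
tool_pos: [0.5507, -0.0066, 0.3983]
eef_rot: [-3.137, -0.126, 0.033]
wrist_force: [1.8, -0.1, 1.3]
gripper_width: 0.085
```

```bash
python3 bs.py; python3 go.py 525.5 338.5 400 4.7
```

```text
bin scene 562 c [549.2  53.5] size [163.4 144.6] ang 4.15
bin in bay [-0.2  1. ]
t 5.57 pos [ 0.5516 -0.0066  0.4011] rot [-3.1377 -0.1263  0.0259] F [1.6 0.2 2.6] w 0.0852
yaw now 4.61 turn [-0.0019  0.0164 -0.0016]
world d [-26.1 345.1  -1.1] shift in present axes [   1.8 -346.     1.7] in target axes [   2.3 -346.     1.1]
```

The bin is at the bay. Next, the handle.

{"name": "send_rows", "arguments": {
  "rows": [
    {"x": 0, "y": -35, "z": 0, "ax": 0, "ay": 0.01, "az": 0, "hand": 85},
    {"x": 0, "y": -38, "z": 0, "ax": 0, "ay": 0, "az": 0, "hand": 85},
    {"x": 0, "y": -38, "z": 0, "ax": 0, "ay": 0, "az": 0, "hand": 85},
    {"x": 0, "y": -38, "z": 0, "ax": 0, "ay": 0, "az": 0, "hand": 85},
    {"x": 0, "y": -38, "z": 0, "ax": 0, "ay": 0, "az": 0, "hand": 85},
    {"x": 0, "y": -38, "z": 0, "ax": 0, "ay": 0, "az": 0, "hand": 85},
    {"x": 0, "y": -38, "z": 0, "ax": 0, "ay": 0, "az": 0, "hand": 85},
    {"x": 0, "y": -38, "z": 0, "ax": 0, "ay": 0, "az": 0, "hand": 85},
    {"x": 0, "y": -25, "z": 0, "ax": 0, "ay": 0, "az": 0, "hand": 85},
    {"x": 0, "y": 0, "z": 0, "ax": 0, "ay": 0, "az": 0, "hand": 85}
  ]
}}

```text
t: 6.4
tool_pos: [0.5295, 0.1791, 0.4136]
eef_rot: [-2.991, -0.441, 0.038]
wrist_force: [-0.1, 0.2, 0.4]
gripper_width: 0.0853
```

```bash
python3 go.py 525.5 338.5 283 4.7; python3 bs.py; python3 b.py t2; python3 - <<'E'
from h import *
c=cap('wrist');cv2.imwrite('pics/w2.png',c['img'])
print(proj(c,[.5247,.3385,.128]))
E
```

```text
t 6.4 pos [0.5295 0.1791 0.4136] rot [-2.9909 -0.441   0.0376] F [-0.1  0.2  0.4] w 0.0853
yaw now 16.8 turn [-0.1192  0.02    0.2105]
world d [  -4.   159.4 -130.6] shift in present axes [  43.3 -137.   147.8] in target axes [   9.1 -159.2  130.6]
bin scene 564 c [549.6  52.2] size [162.7 142.8] ang 4.63
bin in bay [ 0.1 -0.3]
bin top 469 c [546.8  54.3] size [159.  138.7] ang 4.85
bin in bay [-1.3  1.9]
(np.float64(132.648348367813), np.float64(145.50031173186258))
```

View pics/w2.png

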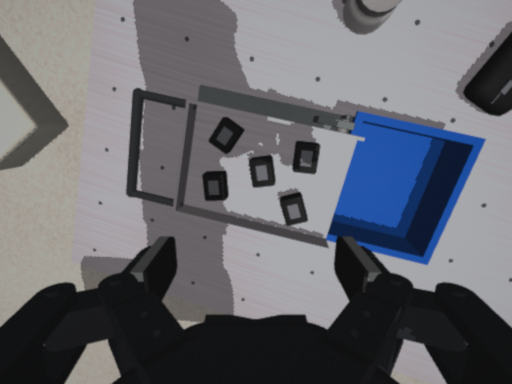

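The picture shows the handle bar at about (135,145), where my model predicted (133,145). The bin is snug against the stand and the blocks are untouched. But the tool has yawed 12° and fallen short, so I check the joints.

```bash
python3 - <<'E'
from h import *
o=bot.get_obs();print(np.round(o['q'],3),np.round(o['joint_velocities'],3),np.round(o['joint_efforts'],1),o['ft_torque'])
E
```

```text
[ 0.289  0.236 -0.132  1.21   0.119  3.141] [-0.013 -0.002 -0.001 -0.     0.003 -0.   ] [  0.7 -49.   34.    0.1   0.5  -0. ] [-0.1480052   0.01478634  0.00134052]
```

Joint 6 is at its limit. Here yaw = π + q0 − q6, so I need the half-turned grasp (yaw 184.7°). I turn there in place, high above the tray.

{"name": "send_rows", "arguments": {
  "rows": [
    {"x": 0, "y": 0, "z": 0, "ax": -0.1, "ay": 0.02, "az": -0.06, "hand": 85},
    {"x": 0, "y": 0, "z": 0, "ax": 0, "ay": 0, "az": -0.12, "hand": 85},
    {"x": 0, "y": 0, "z": 0, "ax": 0, "ay": 0, "az": -0.12, "hand": 85},
    {"x": 0, "y": 0, "z": 0, "ax": 0, "ay": 0, "az": -0.12, "hand": 85},
    {"x": 0, "y": 0, "z": 0, "ax": 0, "ay": 0, "az": -0.12, "hand": 85},
    {"x": 0, "y": 0, "z": 0, "ax": 0, "ay": 0, "az": -0.12, "hand": 85},
    {"x": 0, "y": 0, "z": 0, "ax": 0, "ay": 0, "az": -0.12, "hand": 85},
    {"x": 0, "y": 0, "z": 0, "ax": 0, "ay": 0, "az": -0.12, "hand": 85},
    {"x": 0, "y": 0, "z": 0, "ax": 0, "ay": 0, "az": -0.12, "hand": 85},
    {"x": 0, "y": 0, "z": 0, "ax": 0, "ay": 0, "az": -0.12, "hand": 85},
    {"x": 0, "y": 0, "z": 0, "ax": 0, "ay": 0, "az": -0.12, "hand": 85},
    {"x": 0, "y": 0, "z": 0, "ax": 0, "ay": 0, "az": -0.12, "hand": 85}
  ]
}}

```text
t: 7.55
tool_pos: [0.5319, 0.1635, 0.4102]
eef_rot: [2.058, 2.371, 0.021]
wrist_force: [-0.8, -0.4, -0.2]
gripper_width: 0.0849
```

{"name": "send_rows", "arguments": {
  "rows": [
    {"x": 0, "y": 0, "z": 0, "ax": 0, "ay": 0, "az": -0.12, "hand": 85},
    {"x": 0, "y": 0, "z": 0, "ax": 0, "ay": 0, "az": -0.12, "hand": 85},
    {"x": 0, "y": 0, "z": 0, "ax": 0, "ay": 0, "az": -0.12, "hand": 85},
    {"x": 0, "y": 0, "z": 0, "ax": 0, "ay": 0, "az": -0.12, "hand": 85},
    {"x": 0, "y": 0, "z": 0, "ax": 0, "ay": 0, "az": -0.12, "hand": 85},
    {"x": 0, "y": 0, "z": 0, "ax": 0, "ay": 0, "az": -0.12, "hand": 85},
    {"x": 0, "y": 0, "z": 0, "ax": 0, "ay": 0, "az": -0.12, "hand": 85},
    {"x": 0, "y": 0, "z": 0, "ax": 0, "ay": 0, "az": -0.12, "hand": 85},
    {"x": 0, "y": 0, "z": 0, "ax": 0, "ay": 0, "az": -0.12, "hand": 85},
    {"x": 0, "y": 0, "z": 0, "ax": 0, "ay": 0, "az": -0.12, "hand": 85},
    {"x": 0, "y": 0, "z": 0, "ax": 0, "ay": 0, "az": -0.12, "hand": 85},
    {"x": 0, "y": 0, "z": 0, "ax": 0, "ay": 0, "az": 0, "hand": 85}
  ]
}}

```text
t: 8.55
tool_pos: [0.5339, 0.1488, 0.4073]
eef_rot: [0.097, 3.132, -0.001]
wrist_force: [-0.2, 0.3, -0.5]
gripper_width: 0.0849
```

```bash
python3 go.py 525.5 338.5 400 184.7
```

```text
t 8.55 pos [0.5339 0.1488 0.4073] rot [ 9.6900e-02  3.1319e+00 -7.0000e-04] F [-0.2  0.3 -0.5] w 0.0849
yaw now 176.45 turn [-0.0008  0.0081 -0.1439]
world d [ -8.4 189.7  -7.3] shift in present axes [ 20.2 188.9   7.1] in target axes [ -7.2 189.8   7.3]
```

{"name": "send_rows", "arguments": {
  "rows": [
    {"x": 0, "y": 0, "z": 0, "ax": 0, "ay": 0.008, "az": -0.09, "hand": 85},
    {"x": 0, "y": 0, "z": 0, "ax": 0, "ay": 0, "az": -0.05, "hand": 85},
    {"x": -2, "y": 37, "z": 0, "ax": 0, "ay": 0, "az": 0, "hand": 85},
    {"x": -2, "y": 37, "z": 0, "ax": 0, "ay": 0, "az": 0, "hand": 85},
    {"x": -2, "y": 37, "z": 0, "ax": 0, "ay": 0, "az": 0, "hand": 85},
    {"x": -2, "y": 37, "z": 0, "ax": 0, "ay": 0, "az": 0, "hand": 85},
    {"x": 0, "y": 37, "z": 0, "ax": 0, "ay": 0, "az": 0, "hand": 85},
    {"x": 0, "y": 0, "z": 0, "ax": 0, "ay": 0, "az": 0, "hand": 85},
    {"x": 0, "y": 0, "z": 0, "ax": 0, "ay": 0, "az": 0, "hand": 85}
  ]
}}

```text
t: 9.3
tool_pos: [0.5333, 0.3322, 0.4048]
eef_rot: [-0.053, 3.14, -0.009]
wrist_force: [0.2, 0.0, -0.1]
gripper_width: 0.0853
```

```bash
python3 go.py 525.5 338.5 283 184.7
```

```text
t 9.3 pos [0.5333 0.3322 0.4048] rot [-0.0526  3.1404 -0.0091] F [ 0.2  0.  -0.1] w 0.0853
yaw now -178.08 turn [-0.0058  0.0005 -0.0485]
world d [  -7.8    6.3 -121.8] shift in present axes [  7.7   7.3 121.8] in target axes [  7.3   6.9 121.8]
```

Fully open, the fingers (57 mm half-width) would hit the tray's end wall 53 mm away, so I narrow to 45 mm before descending.

{"name": "send_rows", "arguments": {
  "rows": [
    {"x": 8, "y": 7, "z": 0, "ax": -0.006, "ay": 0, "az": -0.05, "hand": 45},
    {"x": 0, "y": 0, "z": 20, "ax": 0, "ay": 0, "az": 0, "hand": 45},
    {"x": 0, "y": 0, "z": 25, "ax": 0, "ay": 0, "az": 0, "hand": 45},
    {"x": 0, "y": 0, "z": 20, "ax": 0, "ay": 0, "az": 0, "hand": 45},
    {"x": 0, "y": 0, "z": 0, "ax": 0, "ay": 0, "az": 0, "hand": 45},
    {"x": 0, "y": 0, "z": 0, "ax": 0, "ay": 0, "az": 0, "hand": 45}
  ]
}}

```text
t: 9.8
tool_pos: [0.527, 0.3327, 0.3387]
eef_rot: [-0.103, 3.137, -0.002]
wrist_force: [-0.6, -0.2, 0.8]
gripper_width: 0.0454
```

```bash
python3 go.py 525.5 338.5 283 184.7
```

```text
t 9.8 pos [0.527  0.3327 0.3387] rot [-1.0260e-01  3.1372e+00 -2.0000e-03] F [-0.6 -0.2  0.8] w 0.0454
yaw now -176.25 turn [-0.0014  0.0027 -0.0167]
world d [ -1.5   5.8 -55.7] shift in present axes [ 1.2  5.9 55.7] in target axes [ 1.   5.9 55.7]
```

{"name": "send_rows", "arguments": {
  "rows": [
    {"x": 1, "y": 7, "z": 15, "ax": 0, "ay": 0.003, "az": -0.017, "hand": 45},
    {"x": 0, "y": 0, "z": 20, "ax": 0, "ay": 0, "az": 0, "hand": 45},
    {"x": 0, "y": 0, "z": 17, "ax": 0, "ay": 0, "az": 0, "hand": 45},
    {"x": 0, "y": 0, "z": 5, "ax": 0, "ay": 0, "az": 0, "hand": 45},
    {"x": 0, "y": 0, "z": 0, "ax": 0, "ay": 0, "az": 0, "hand": 30},
    {"x": 0, "y": 0, "z": 0, "ax": 0, "ay": 0, "az": 0, "hand": 30}
  ]
}}

```text
t: 10.3
tool_pos: [0.5283, 0.339, 0.2836]
eef_rot: [-0.122, 3.134, 0.004]
wrist_force: [0.5, 0.8, 1.0]
gripper_width: 0.0298
```

```bash
python3 go.py 525.5 338.5 283 184.7
```

```text
t 10.3 pos [0.5283 0.339  0.2836] rot [-0.1221  3.1338  0.0037] F [0.5 0.8 1. ] w 0.0298
yaw now -175.54 turn [ 0.0021  0.0055 -0.0041]
world d [-2.8 -0.5 -0.6] shift in present axes [ 2.8 -0.3  0.5] in target axes [ 2.8 -0.3  0.6]
```

{"name": "send_rows", "arguments": {
  "rows": [
    {"x": 0, "y": 0, "z": 0, "ax": 0, "ay": 0, "az": 0, "hand": 0},
    {"x": 0, "y": 0, "z": 0, "ax": 0, "ay": 0, "az": 0, "hand": 0},
    {"x": 0, "y": 0, "z": 0, "ax": 0, "ay": 0, "az": 0, "hand": 0},
    {"x": 0, "y": 0, "z": 0, "ax": 0, "ay": 0, "az": 0, "hand": 0}
  ]
}}

```text
t: 10.63
tool_pos: [0.5288, 0.3386, 0.286]
eef_rot: [-0.121, 3.132, 0.002]
wrist_force: [0.6, -0.9, -2.5]
gripper_width: 0.0078
```

```bash
cat > arc.py <<'E'
import sys
from h import *
# arc.py start target n
o=obs();th=.082;O=np.array([541.5,134.2]);ys=np.array([-np.sin(th),np.cos(th)])
p=o['tool_pos']*1000;y=(p[:2]-O)@ys;z=p[2]-155-60
phi=np.arctan2(z,y);print('y,z rel hinge',y.round(1),z.round(1),'R',np.hypot(y,z).round(1),'theta',(phi-.3203).round(3))
t1,n=float(sys.argv[1]),int(sys.argv[2]);t=np.linspace(phi,t1+.3203,n+1)
P=216*np.c_[np.cos(t),np.sin(t)];P[0]=y,z;print([(round(a,1),round(-b,1)) for a,b in np.diff(P,axis=0)])
E
python3 arc.py 0.6 11
```

```text
t 10.63 pos [0.5288 0.3386 0.286 ] rot [-1.2130e-01  3.1321e+00  1.8000e-03] F [ 0.6 -0.9 -2.5] w 0.0078
y,z rel hinge 204.7 71.0 R 216.7 theta 0.013
[(np.float64(-4.7), np.float64(-10.6)), (np.float64(-4.6), np.float64(-10.5)), (np.float64(-5.2), np.float64(-10.3)), (np.float64(-5.7), np.float64(-10.0)), (np.float64(-6.3), np.float64(-9.7)), (np.float64(-6.8), np.float64(-9.3)), (np.float64(-7.2), np.float64(-9.0)), (np.float64(-7.7), np.float64(-8.6)), (np.float64(-8.2), np.float64(-8.1)), (np.float64(-8.6), np.float64(-7.7)), (np.float64(-9.0), np.float64(-7.2))]
```

{"name": "send_rows", "arguments": {
  "rows": [
    {"x": 0, "y": -5, "z": -10.5, "ax": 0, "ay": 0, "az": 0, "hand": 0},
    {"x": 0, "y": -5, "z": -10.5, "ax": 0, "ay": 0, "az": 0, "hand": 0},
    {"x": 0, "y": -5, "z": -10.5, "ax": 0, "ay": 0, "az": 0, "hand": 0},
    {"x": 0, "y": -5.5, "z": -10, "ax": 0, "ay": 0, "az": 0, "hand": 0},
    {"x": 0, "y": -6, "z": -10, "ax": 0, "ay": 0, "az": 0, "hand": 0},
    {"x": 0, "y": -6.5, "z": -9.5, "ax": 0, "ay": 0, "az": 0, "hand": 0}
  ]
}}

```text
t: 11.13
tool_pos: [0.5314, 0.3047, 0.3504]
eef_rot: [-0.124, 3.131, 0.006]
wrist_force: [1.9, -1.9, -4.8]
gripper_width: 0.0079
```

```bash
python3 arc.py 0.8 11; python3 - <<'E'
from m import *
c=cap('scene');W=cloud(c)
cv2.imwrite('pics/s2.png',c['img'][90:270,220:480].repeat(3,0).repeat(3,1)[:, :780])
E
```

```text
t 11.13 pos [0.5314 0.3047 0.3504] rot [-0.1241  3.1312  0.0057] F [ 1.9 -1.9 -4.8] w 0.0079
y,z rel hinge 170.8 135.4 R 218.0 theta 0.35
[(np.float64(-7.2), np.float64(-5.6)), (np.float64(-5.9), np.float64(-6.6)), (np.float64(-6.2), np.float64(-6.3)), (np.float64(-6.4), np.float64(-6.1)), (np.float64(-6.7), np.float64(-5.8)), (np.float64(-6.9), np.float64(-5.5)), (np.float64(-7.1), np.float64(-5.2)), (np.float64(-7.3), np.float64(-4.9)), (np.float64(-7.5), np.float64(-4.6)), (np.float64(-7.7), np.float64(-4.3)), (np.float64(-7.9), np.float64(-4.0))]
```

View pics/s2.png

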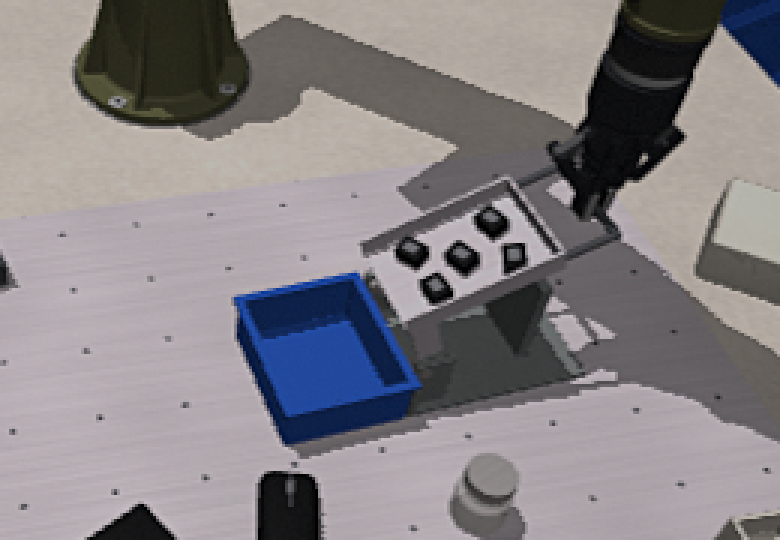

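The tray is tipping about 0.35 rad. The gripper holds the bar at (600,215), no block has moved, and the bin is in place. I continue slowly.

{"name": "send_rows", "arguments": {
  "rows": [
    {"x": 0, "y": -7, "z": -6, "ax": 0, "ay": 0, "az": 0, "hand": 0},
    {"x": 0, "y": -6, "z": -6.5, "ax": 0, "ay": 0, "az": 0, "hand": 0},
    {"x": 0, "y": -6.2, "z": -6.3, "ax": 0, "ay": 0, "az": 0, "hand": 0},
    {"x": 0, "y": -6.4, "z": -6.1, "ax": 0, "ay": 0, "az": 0, "hand": 0},
    {"x": 0, "y": -6.7, "z": -5.8, "ax": 0, "ay": 0, "az": 0, "hand": 0},
    {"x": 0, "y": -6.9, "z": -5.5, "ax": 0, "ay": 0, "az": 0, "hand": 0},
    {"x": 0, "y": -7.1, "z": -5.2, "ax": 0, "ay": 0, "az": 0, "hand": 0},
    {"x": 0, "y": -7.3, "z": -4.9, "ax": 0, "ay": 0, "az": 0, "hand": 0},
    {"x": 0, "y": -7.5, "z": -4.6, "ax": 0, "ay": 0, "az": 0, "hand": 0},
    {"x": 0, "y": -7.7, "z": -4.3, "ax": 0, "ay": 0, "az": 0, "hand": 0},
    {"x": 0, "y": -7.9, "z": -4, "ax": 0, "ay": 0, "az": 0, "hand": 0}
  ]
}}

```text
t: 12.1
tool_pos: [0.5379, 0.2188, 0.4193]
eef_rot: [-0.122, 3.128, 0.011]
wrist_force: [1.7, 0.1, -4.4]
gripper_width: 0.0076
```

```bash
python3 arc.py 0.97 7
```

```text
t 12.1 pos [0.5379 0.2188 0.4193] rot [-0.122   3.1276  0.011 ] F [ 1.7  0.1 -4.4] w 0.0076
y,z rel hinge 84.6 204.3 R 221.1 theta 0.858
[(np.float64(-5.2), np.float64(3.4)), (np.float64(-3.2), np.float64(-1.2)), (np.float64(-3.2), np.float64(-1.2)), (np.float64(-3.3), np.float64(-1.1)), (np.float64(-3.3), np.float64(-1.1)), (np.float64(-3.3), np.float64(-1.0)), (np.float64(-3.3), np.float64(-1.0))]
```

{"name": "send_rows", "arguments": {
  "rows": [
    {"x": 0, "y": -5, "z": 2, "ax": 0, "ay": 0, "az": 0, "hand": 0},
    {"x": 0, "y": -4, "z": 0, "ax": 0, "ay": 0, "az": 0, "hand": 0},
    {"x": 0, "y": -4, "z": -1, "ax": 0, "ay": 0, "az": 0, "hand": 0},
    {"x": 0, "y": -4, "z": -1, "ax": 0, "ay": 0, "az": 0, "hand": 0},
    {"x": 0, "y": -4, "z": -1, "ax": 0, "ay": 0, "az": 0, "hand": 0},
    {"x": 0, "y": -2, "z": 0, "ax": 0, "ay": 0, "az": 0, "hand": 0},
    {"x": 0, "y": 0, "z": 0, "ax": 0, "ay": 0, "az": 0, "hand": 0},
    {"x": 0, "y": 0, "z": 0, "ax": 0, "ay": 0, "az": 0, "hand": 0}
  ]
}}

```text
t: 12.77
tool_pos: [0.5392, 0.1944, 0.4274]
eef_rot: [-0.123, 3.124, 0.035]
wrist_force: [-0.6, 2.1, 0.5]
gripper_width: 0.0078
```

```bash
python3 arc.py 0.5 9; python3 - <<'E'
from m import *
c=cap('scene');W=cloud(c);d=cap('top')
im=np.hstack([cv2.resize(c['img'][90:270,220:480],None,fx=1.8,fy=1.8),cv2.resize(d['img'][120:220,90:290],None,fx=1.62,fy=3.24)])
cv2.imwrite('pics/s3.png',im)
E
```

```text
t 12.77 pos [0.5392 0.1944 0.4274] rot [-0.1228  3.1237  0.0346] F [-0.6  2.1  0.5] w 0.0078
y,z rel hinge 60.2 212.4 R 220.8 theta 0.974
[(np.float64(9.6), np.float64(8.0)), (np.float64(10.7), np.float64(4.0)), (np.float64(10.4), np.float64(4.5)), (np.float64(10.2), np.float64(5.1)), (np.float64(9.9), np.float64(5.6)), (np.float64(9.6), np.float64(6.1)), (np.float64(9.3), np.float64(6.6)), (np.float64(8.9), np.float64(7.1)), (np.float64(8.5), np.float64(7.5))]
```

View pics/s3.png

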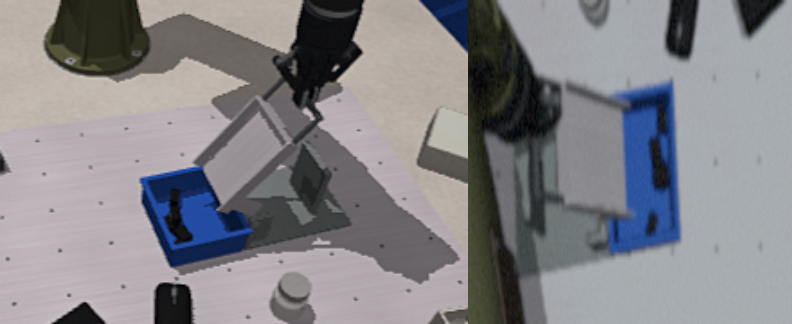

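Tray empty. The black blocks lie in the bin along its −y side ((175,215) left, (660,165) right). Now I lower along the arc.

{"name": "send_rows", "arguments": {
  "rows": [
    {"x": 0, "y": 10, "z": 4, "ax": 0, "ay": 0, "az": 0, "hand": 0},
    {"x": 0, "y": 10.5, "z": 4, "ax": 0, "ay": 0, "az": 0, "hand": 0},
    {"x": 0, "y": 10.4, "z": 4.5, "ax": 0, "ay": 0, "az": 0, "hand": 0},
    {"x": 0, "y": 10.2, "z": 5.1, "ax": 0, "ay": 0, "az": 0, "hand": 0},
    {"x": 0, "y": 9.9, "z": 5.6, "ax": 0, "ay": 0, "az": 0, "hand": 0},
    {"x": 0, "y": 9.6, "z": 6.1, "ax": 0, "ay": 0, "az": 0, "hand": 0},
    {"x": 0, "y": 9.3, "z": 6.6, "ax": 0, "ay": 0, "az": 0, "hand": 0},
    {"x": 0, "y": 8.9, "z": 7.1, "ax": 0, "ay": 0, "az": 0, "hand": 0},
    {"x": 0, "y": 8.5, "z": 7.5, "ax": 0, "ay": 0, "az": 0, "hand": 0}
  ]
}}

```text
t: 13.62
tool_pos: [0.5316, 0.2891, 0.3713]
eef_rot: [-0.122, 3.125, 0.014]
wrist_force: [2.2, -4.7, -3.6]
gripper_width: 0.0074
```

```bash
python3 arc.py 0.05 11
```

```text
t 13.62 pos [0.5316 0.2891 0.3713] rot [-0.1224  3.1251  0.0137] F [ 2.2 -4.7 -3.6] w 0.0074
y,z rel hinge 155.2 156.3 R 220.3 theta 0.469
[(np.float64(2.7), np.float64(8.9)), (np.float64(5.5), np.float64(6.1)), (np.float64(5.3), np.float64(6.3)), (np.float64(5.0), np.float64(6.5)), (np.float64(4.8), np.float64(6.7)), (np.float64(4.5), np.float64(6.9)), (np.float64(4.2), np.float64(7.0)), (np.float64(4.0), np.float64(7.2)), (np.float64(3.7), np.float64(7.3)), (np.float64(3.4), np.float64(7.5)), (np.float64(3.1), np.float64(7.6))]
```

{"name": "send_rows", "arguments": {
  "rows": [
    {"x": 0, "y": 4.5, "z": 7, "ax": 0, "ay": 0, "az": 0, "hand": 0},
    {"x": 0, "y": 5, "z": 6.3, "ax": 0, "ay": 0, "az": 0, "hand": 0},
    {"x": 0, "y": 5, "z": 6.3, "ax": 0, "ay": 0, "az": 0, "hand": 0},
    {"x": 0, "y": 5, "z": 6.5, "ax": 0, "ay": 0, "az": 0, "hand": 0},
    {"x": 0, "y": 4.8, "z": 6.7, "ax": 0, "ay": 0, "az": 0, "hand": 0},
    {"x": 0, "y": 4.5, "z": 6.9, "ax": 0, "ay": 0, "az": 0, "hand": 0},
    {"x": 0, "y": 4.2, "z": 7, "ax": 0, "ay": 0, "az": 0, "hand": 0},
    {"x": 0, "y": 4, "z": 7.2, "ax": 0, "ay": 0, "az": 0, "hand": 0},
    {"x": 0, "y": 3.7, "z": 7, "ax": 0, "ay": 0, "az": 0, "hand": 0}
  ]
}}

```text
t: 14.37
tool_pos: [0.5284, 0.3342, 0.3024]
eef_rot: [-0.122, 3.127, 0.008]
wrist_force: [0.7, -4.3, -2.4]
gripper_width: 0.0076
```

```bash
python3 arc.py 0.0 4
```

```text
t 14.37 pos [0.5284 0.3342 0.3024] rot [-0.1217  3.1273  0.0079] F [ 0.7 -4.3 -2.4] w 0.0076
y,z rel hinge 200.4 87.4 R 218.6 theta 0.091
[(np.float64(-0.5), np.float64(5.6)), (np.float64(1.8), np.float64(4.6)), (np.float64(1.7), np.float64(4.6)), (np.float64(1.6), np.float64(4.6))]
```

{"name": "send_rows", "arguments": {
  "rows": [
    {"x": 0, "y": 1, "z": 4, "ax": 0, "ay": 0, "az": 0, "hand": 0},
    {"x": 0, "y": 1, "z": 4, "ax": 0, "ay": 0, "az": 0, "hand": 0},
    {"x": 0, "y": 1, "z": 4, "ax": 0, "ay": 0, "az": 0, "hand": 0},
    {"x": 0, "y": 1, "z": 3, "ax": 0, "ay": 0, "az": 0, "hand": 0},
    {"x": 0, "y": 0, "z": 2, "ax": 0, "ay": 0, "az": 0, "hand": 0}
  ]
}}

```text
t: 14.78
tool_pos: [0.5278, 0.3382, 0.2907]
eef_rot: [-0.121, 3.125, 0.008]
wrist_force: [-4.0, -3.1, 5.6]
gripper_width: 0.0072
```

```bash
python3 arc.py 0.0 4
```

```text
t 14.78 pos [0.5278 0.3382 0.2907] rot [-0.1212  3.125   0.0079] F [-4.  -3.1  5.6] w 0.0072
y,z rel hinge 204.4 75.7 R 218.0 theta 0.034
[(np.float64(-1.3), np.float64(2.4)), (np.float64(0.6), np.float64(1.8)), (np.float64(0.6), np.float64(1.8)), (np.float64(0.6), np.float64(1.8))]
```

{"name": "send_rows", "arguments": {
  "rows": [
    {"x": 0, "y": 0, "z": 2, "ax": 0, "ay": 0, "az": 0, "hand": 0},
    {"x": 0, "y": 0, "z": 2, "ax": 0, "ay": 0, "az": 0, "hand": 0},
    {"x": 0, "y": 0, "z": 2, "ax": 0, "ay": 0, "az": 0, "hand": 0}
  ]
}}

```text
t: 15.03
tool_pos: [0.5274, 0.3378, 0.2906]
eef_rot: [-0.12, 3.122, 0.012]
wrist_force: [-4.6, -5.5, 12.2]
gripper_width: 0.0075
```

```bash
cat > lv.py <<'E'
from m import *
c=cap('scene');W=cloud(c);z=W[...,2]
th=.082;O=np.array([.5415,.1342]);d=W[...,:2]-O
xs=d[...,0]*np.cos(th)+d[...,1]*np.sin(th);ys=-d[...,0]*np.sin(th)+d[...,1]*np.cos(th)
m=(abs(xs)<.045)&(ys>.0)&(ys<.14)&(z>.08);a=np.polyfit(ys[m],z[m],1);print('tray floor n',m.sum(),'slope',a.round(4),'z med',np.median(z[m]))
E
python3 lv.py;python3 arc.py 0.0 4
```

```text
tray floor n 1446 slope [ 3.2452 -0.0182] z med 0.12051529866774074
t 15.08 pos [0.5274 0.3378 0.2907] rot [-0.1201  3.1223  0.0126] F [-4.5 -5.  11.5] w 0.0074
y,z rel hinge 204.0 75.7 R 217.6 theta 0.035
[(np.float64(-0.9), np.float64(2.3)), (np.float64(0.6), np.float64(1.8)), (np.float64(0.6), np.float64(1.8)), (np.float64(0.6), np.float64(1.8))]
```

Force rises without motion and the floor is at z≈0.1205, so the tray is level. I release and go up.

{"name": "send_rows", "arguments": {
  "rows": [
    {"x": 0, "y": 0, "z": -1, "ax": 0, "ay": 0, "az": 0, "hand": 20},
    {"x": 0, "y": 0, "z": 0, "ax": 0, "ay": 0, "az": 0, "hand": 40},
    {"x": 0, "y": 0, "z": 0, "ax": 0, "ay": 0, "az": 0, "hand": 40},
    {"x": 0, "y": 0, "z": -15, "ax": 0, "ay": 0, "az": 0, "hand": 40},
    {"x": 0, "y": 0, "z": -40, "ax": 0, "ay": 0, "az": 0, "hand": 40},
    {"x": 0, "y": 0, "z": -40, "ax": 0, "ay": 0, "az": 0, "hand": 60},
    {"x": 0, "y": 0, "z": -40, "ax": 0, "ay": 0, "az": 0, "hand": 60},
    {"x": 0, "y": 0, "z": 0, "ax": 0, "ay": 0, "az": 0, "hand": 60}
  ]
}}

```text
t: 15.75
tool_pos: [0.5244, 0.3375, 0.4301]
eef_rot: [-0.121, 3.127, 0.023]
wrist_force: [0.5, 1.4, 0.3]
gripper_width: 0.0598
```

```bash
cat > lv.py <<'E'
from m import *
c=cap('scene');W=cloud(c);z=W[...,2]
th=.082;O=np.array([.5415,.1342]);d=W[...,:2]-O
xs=d[...,0]*np.cos(th)+d[...,1]*np.sin(th);ys=-d[...,0]*np.sin(th)+d[...,1]*np.cos(th)
m=(abs(xs)<.045)&(ys>.01)&(ys<.13)&(z>.08)&(z<.2);a=np.polyfit(ys[m],z[m],1);print('tray floor n',m.sum(),'slope',a.round(4),'z med',np.median(z[m]))
E
python3 lv.py;python3 bs.py;python3 go.py 490 -432 420 193.5
```

```text
tray floor n 814 slope [-0.0198  0.1203] z med 0.119462914432583
bin scene 565 c [549.2  52.9] size [163.1 142.5] ang 4.71
bin in bay [-0.3  0.4]
t 15.85 pos [0.5236 0.337  0.4238] rot [-0.1212  3.1327  0.0168] F [ 0.1  0.4 -0.5] w 0.0603
yaw now -175.57 turn [ 0.0099  0.0077 -0.1582]
world d [ -33.6 -769.    -3.8] shift in present axes [  93.  -764.1   -4.8] in target axes [ 212.2 -739.9    3.8]
```

{"name": "send_rows", "arguments": {
  "rows": [
    {"x": 4, "y": -30, "z": 0, "ax": 0.01, "ay": 0.007, "az": 0, "hand": 60},
    {"x": 4.5, "y": -38, "z": 0, "ax": 0, "ay": 0, "az": 0, "hand": 60},
    {"x": 4.5, "y": -38, "z": 0, "ax": 0, "ay": 0, "az": 0, "hand": 60},
    {"x": 4.5, "y": -38, "z": 0, "ax": 0, "ay": 0, "az": 0, "hand": 60},
    {"x": 4.5, "y": -38, "z": 0, "ax": 0, "ay": 0, "az": 0, "hand": 60},
    {"x": 4.5, "y": -38, "z": 0, "ax": 0, "ay": 0, "az": 0, "hand": 60},
    {"x": 4.5, "y": -38, "z": 0, "ax": 0, "ay": 0, "az": 0, "hand": 60},
    {"x": 4.5, "y": -38, "z": 0, "ax": 0, "ay": 0, "az": 0, "hand": 60},
    {"x": 4.5, "y": -38, "z": 0, "ax": 0, "ay": 0, "az": 0, "hand": 60},
    {"x": 4.5, "y": -38, "z": 0, "ax": 0, "ay": 0, "az": 0, "hand": 60},
    {"x": 4.5, "y": -38, "z": 0, "ax": 0, "ay": 0, "az": 0, "hand": 60},
    {"x": 4.5, "y": -38, "z": 0, "ax": 0, "ay": 0, "az": 0, "hand": 60}
  ]
}}

```text
t: 16.85
tool_pos: [0.502, -0.1236, 0.4008]
eef_rot: [0.145, -3.116, -0.01]
wrist_force: [0.9, -0.5, -0.0]
gripper_width: 0.06
```

```bash
python3 go.py 490 -432 400 193.5
```

```text
t 16.85 pos [ 0.502  -0.1236  0.4008] rot [ 0.1453 -3.1157 -0.0098] F [ 0.9 -0.5 -0. ] w 0.06
yaw now -174.65 turn [ 0.0089 -0.0216 -0.1424]
world d [ -12.  -308.4   -0.8] shift in present axes [  40.7 -305.9   -0.6] in target axes [  83.7 -297.1    0.8]
```

{"name": "send_rows", "arguments": {
  "rows": [
    {"x": 5, "y": -38, "z": 0, "ax": 0.008, "ay": -0.02, "az": -0.07, "hand": 60},
    {"x": 8, "y": -38, "z": 0, "ax": 0, "ay": 0, "az": -0.07, "hand": 60},
    {"x": 10, "y": -37, "z": 0, "ax": 0, "ay": 0, "az": 0, "hand": 60},
    {"x": 10, "y": -37, "z": 0, "ax": 0, "ay": 0, "az": 0, "hand": 60},
    {"x": 10, "y": -37, "z": 10, "ax": 0, "ay": 0, "az": 0, "hand": 60},
    {"x": 10, "y": -37, "z": 20, "ax": 0, "ay": 0, "az": 0, "hand": 60},
    {"x": 10, "y": -35, "z": 20, "ax": 0, "ay": 0, "az": 0, "hand": 60},
    {"x": 0, "y": 0, "z": 20, "ax": 0, "ay": 0, "az": 0, "hand": 60},
    {"x": 0, "y": 0, "z": 0, "ax": 0, "ay": 0, "az": 0, "hand": 60}
  ]
}}

```text
t: 17.6
tool_pos: [0.4862, -0.4038, 0.3135]
eef_rot: [0.361, -3.11, -0.016]
wrist_force: [0.2, 1.3, -0.7]
gripper_width: 0.0603
```

```bash
python3 go.py 490 -432 211 193.5; python3 - <<'E'
from m import *
c=cap('wrist');W=cloud(c);z=W[...,2]
m=(abs(W[...,0]-.49)<.1)&(abs(W[...,1]+.432)<.1)
fit(W[m&(z>.055)&(z<.07)],'grip'); fit(W[m&(z>.027)&(z<.042)],'plate')
E
```

```text
t 17.6 pos [ 0.4862 -0.4038  0.3135] rot [ 0.3614 -3.1101 -0.0155] F [ 0.2  1.3 -0.7] w 0.0603
yaw now -166.74 turn [ 0.0111 -0.0093 -0.0043]
world d [   3.8  -28.2 -102.5] shift in present axes [  1.8 -29.5 102.2] in target axes [  2.9 -28.3 102.5]
grip 1141 c [ 489.8 -432.1] size [60.  14.3] ang 13.63
plate 19440 c [ 490.6 -432. ] size [173.6 130.3] ang 13.58
```

The wrist view gives the cover at (490, −432), yaw 13.6°. I descend.

{"name": "send_rows", "arguments": {
  "rows": [
    {"x": 2, "y": -18, "z": 10, "ax": 0.01, "ay": -0.009, "az": -0.005, "hand": 60},
    {"x": 1, "y": -13, "z": 15, "ax": 0, "ay": 0, "az": 0, "hand": 60},
    {"x": 0, "y": 0, "z": 20, "ax": 0, "ay": 0, "az": 0, "hand": 60},
    {"x": 0, "y": 0, "z": 15, "ax": 0, "ay": 0, "az": 0, "hand": 60},
    {"x": 0, "y": 0, "z": 0, "ax": 0, "ay": 0, "az": 0, "hand": 60},
    {"x": 0, "y": 0, "z": 0, "ax": 0, "ay": 0, "az": 0, "hand": 60}
  ]
}}

```text
t: 18.15
tool_pos: [0.4931, -0.4309, 0.2562]
eef_rot: [-0.381, 3.116, 0.001]
wrist_force: [0.0, -0.5, 1.1]
gripper_width: 0.06
```

```bash
python3 go.py 490 -432 211 193.6
```

```text
t 18.15 pos [ 0.4931 -0.4309  0.2562] rot [-3.807e-01  3.116e+00  7.000e-04] F [ 0.  -0.5  1.1] w 0.06
yaw now -166.07 turn [0.0001 0.0025 0.0058]
world d [ -3.1  -1.1 -45.2] shift in present axes [ 3.4 -0.3 45.2] in target axes [ 3.3 -0.3 45.2]
```

{"name": "send_rows", "arguments": {
  "rows": [
    {"x": 3, "y": 0, "z": 15, "ax": 0, "ay": 0.002, "az": 0.006, "hand": 60},
    {"x": 0, "y": 0, "z": 18, "ax": 0, "ay": 0, "az": 0, "hand": 50},
    {"x": 0, "y": 0, "z": 12, "ax": 0, "ay": 0, "az": 0, "hand": 40},
    {"x": 0, "y": 0, "z": 2, "ax": 0, "ay": 0, "az": 0, "hand": 30},
    {"x": 0, "y": 0, "z": 0, "ax": 0, "ay": 0, "az": 0, "hand": 30}
  ]
}}

```text
t: 18.57
tool_pos: [0.4938, -0.4297, 0.2156]
eef_rot: [-0.378, 3.112, -0.008]
wrist_force: [0.1, 1.0, 0.2]
gripper_width: 0.0298
```

```bash
python3 go.py 490 -432 211 193.6
```

```text
t 18.57 pos [ 0.4938 -0.4297  0.2156] rot [-0.3785  3.1121 -0.0082] F [0.1 1.  0.2] w 0.0298
yaw now -166.13 turn [-0.006   0.0059  0.0047]
world d [-3.8 -2.3 -4.6] shift in present axes [ 4.3 -1.3  4.6] in target axes [ 4.3 -1.4  4.6]
```

{"name": "send_rows", "arguments": {
  "rows": [
    {"x": 4.5, "y": -2, "z": 4.5, "ax": -0.006, "ay": 0.006, "az": 0.005, "hand": 30},
    {"x": 0, "y": 0, "z": 0, "ax": 0, "ay": 0, "az": 0, "hand": 30},
    {"x": 0, "y": 0, "z": 0, "ax": 0, "ay": 0, "az": 0, "hand": 0},
    {"x": 0, "y": 0, "z": 0, "ax": 0, "ay": 0, "az": 0, "hand": 0},
    {"x": 0, "y": 0, "z": 0, "ax": 0, "ay": 0, "az": 0, "hand": 0},
    {"x": 0, "y": 0, "z": 0, "ax": 0, "ay": 0, "az": 0, "hand": 0},
    {"x": 0, "y": 0, "z": 0, "ax": 0, "ay": 0, "az": 0, "hand": 0}
  ]
}}

```text
t: 19.15
tool_pos: [0.4908, -0.4337, 0.215]
eef_rot: [-0.371, 3.117, -0.004]
wrist_force: [-0.1, -0.6, -1.8]
gripper_width: 0.0129
```

```bash
python3 go.py 490 -432 211 193.6
```

```text
t 19.15 pos [ 0.4908 -0.4337  0.215 ] rot [-0.371   3.1173 -0.0045] F [-0.1 -0.6 -1.8] w 0.0129
yaw now -166.43 turn [-0.0031  0.0019 -0.0005]
world d [-0.8  1.7 -4. ] shift in present axes [0.4 1.9 4. ] in target axes [0.4 1.9 4. ]
```

The cover's bar is gripped (12.9 mm). I lift.

{"name": "send_rows", "arguments": {
  "rows": [
    {"x": 0, "y": 0, "z": -8, "ax": 0, "ay": 0, "az": 0, "hand": 0},
    {"x": 0, "y": 0, "z": -15, "ax": 0, "ay": 0, "az": 0, "hand": 0},
    {"x": 0, "y": 0, "z": -25, "ax": 0, "ay": 0, "az": 0, "hand": 0},
    {"x": 0, "y": 0, "z": -25, "ax": 0, "ay": 0, "az": 0, "hand": 0},
    {"x": 0, "y": 0, "z": -25, "ax": 0, "ay": 0, "az": 0, "hand": 0},
    {"x": 0, "y": 0, "z": -15, "ax": 0, "ay": 0, "az": 0, "hand": 0},
    {"x": 0, "y": 0, "z": 0, "ax": 0, "ay": 0, "az": 0, "hand": 0}
  ]
}}

```text
t: 19.73
tool_pos: [0.4892, -0.4323, 0.3326]
eef_rot: [0.371, -3.118, -0.003]
wrist_force: [0.2, 0.1, -1.2]
gripper_width: 0.0127
```

```bash
python3 go.py 548 53.5 310 184.7; python3 bs.py; python3 b.py t4
```

```text
t 19.73 pos [ 0.4892 -0.4323  0.3326] rot [ 0.371  -3.1175 -0.0032] F [ 0.2  0.1 -1.2] w 0.0127
yaw now -166.43 turn [ 0.0021 -0.002   0.1549]
world d [ 58.8 485.8 -22.6] shift in present axes [-171.2  458.4   23.4] in target axes [-98.4 479.3  22.6]
bin scene 571 c [549.   54.6] size [163.3 146.7] ang 4.22
bin in bay [-0.3  2.1]
bin top 459 c [546.9  54.6] size [159.3 138.1] ang 4.7
bin in bay [-1.1  2.2]
```

{"name": "send_rows", "arguments": {
  "rows": [
    {"x": -12, "y": 20, "z": 0, "ax": 0.002, "ay": -0.002, "az": 0.05, "hand": 0},
    {"x": -12, "y": 34, "z": 0, "ax": 0, "ay": 0, "az": 0.05, "hand": 0},
    {"x": -8, "y": 37, "z": 0, "ax": 0, "ay": 0, "az": 0.05, "hand": 0},
    {"x": -8, "y": 37, "z": 0, "ax": 0, "ay": 0, "az": 0, "hand": 0},
    {"x": -8, "y": 37, "z": 0, "ax": 0, "ay": 0, "az": 0, "hand": 0},
    {"x": -8, "y": 37, "z": 0, "ax": 0, "ay": 0, "az": 0, "hand": 0},
    {"x": -8, "y": 37, "z": 0, "ax": 0, "ay": 0, "az": 0, "hand": 0},
    {"x": -8, "y": 37, "z": 0, "ax": 0, "ay": 0, "az": 0, "hand": 0},
    {"x": -8, "y": 37, "z": 0, "ax": 0, "ay": 0, "az": 0, "hand": 0},
    {"x": -8, "y": 37, "z": 0, "ax": 0, "ay": 0, "az": 0, "hand": 0},
    {"x": -8, "y": 37, "z": 0, "ax": 0, "ay": 0, "az": 0, "hand": 0},
    {"x": -4, "y": 20, "z": 0, "ax": 0, "ay": 0, "az": 0, "hand": 0}
  ]
}}

```text
t: 20.83
tool_pos: [0.5415, -0.0018, 0.3089]
eef_rot: [0.104, -3.111, -0.016]
wrist_force: [-0.4, -0.2, -1.3]
gripper_width: 0.0127
```

```bash
python3 go.py 548 54 300 184.7
```

```text
t 20.83 pos [ 0.5415 -0.0018  0.3089] rot [ 0.1039 -3.1114 -0.016 ] F [-0.4 -0.2 -1.3] w 0.0127
yaw now -176.16 turn [ 0.0114 -0.0279 -0.0152]
world d [ 6.5 55.8 -8.9] shift in present axes [-10.5  55.2   9.2] in target axes [-11.1  55.1   8.9]
```

{"name": "send_rows", "arguments": {
  "rows": [
    {"x": -5, "y": 20, "z": 5, "ax": 0.011, "ay": -0.028, "az": -0.015, "hand": 0},
    {"x": -4, "y": 18, "z": 4, "ax": 0, "ay": 0, "az": 0, "hand": 0},
    {"x": -2, "y": 8, "z": 0, "ax": 0, "ay": 0, "az": 0, "hand": 0},
    {"x": 0, "y": 3, "z": 0, "ax": 0, "ay": 0, "az": 0, "hand": 0},
    {"x": 0, "y": 0, "z": 0, "ax": 0, "ay": 0, "az": 0, "hand": 0},
    {"x": 0, "y": 0, "z": 0, "ax": 0, "ay": 0, "az": 0, "hand": 0}
  ]
}}

```text
t: 21.33
tool_pos: [0.5446, 0.055, 0.2914]
eef_rot: [0.142, -3.126, 0.0]
wrist_force: [0.8, 0.3, -2.3]
gripper_width: 0.0132
```

```bash
cat > cv.py <<'E'
from m import *
import sys
zb=float(sys.argv[1]) # expected cover plate top z
for n in('scene','wrist'):
    c=cap(n);W=cloud(c);z=W[...,2];hs=cv2.cvtColor(c['img'],cv2.COLOR_BGR2HSV)
    m=(abs(W[...,0]-.548)<.12)&(abs(W[...,1]-.054)<.09)&(hs[...,1]<60)&(abs(z-zb)<.006)&(hs[...,2]>50)
    if m.sum()>50: 
        P=W[m];fit(P,n+' cover');print('plane',np.linalg.lstsq(np.c_[P[:,:2]-P[:,:2].mean(0),np.ones(len(P))],P[:,2],rcond=None)[0].round(4))
    b=(abs(hs[...,0].astype(int)-112)<12)&(hs[...,1]>120)&(abs(W[...,0]-.548)<.12)&(abs(W[...,1]-.054)<.12)&(z>.05)&(z<.07)
    if b.sum()>50: fit(W[b],n+' bin')
E
python3 go.py 548 54 300 184.7; python3 cv.py .119
```

```text
t 21.33 pos [0.5446 0.055  0.2914] rot [ 1.4190e-01 -3.1258e+00  2.0000e-04] F [ 0.8  0.3 -2.3] w 0.0132
yaw now -174.8 turn [ 0.0004 -0.0125  0.0087]
world d [ 3.4 -1.   8.6] shift in present axes [-3.1 -1.3 -8.7] in target axes [-3.3 -1.2 -8.6]
scene cover 354 c [549.5  64.1] size [162.3 159.9] ang 0.21
plane [0.0034 0.0391 0.1171]
scene bin 356 c [550.5  52.8] size [161.3 141.9] ang 4.61
wrist cover 6467 c [498.4  71. ] size [178.1  95.1] ang 74.27
plane [ 0.0059 -0.0003  0.1187]
```

{"name": "send_rows", "arguments": {
  "rows": [
    {"x": -4, "y": -1, "z": 0, "ax": 0, "ay": -0.012, "az": 0.008, "hand": 0},
    {"x": 0, "y": 0, "z": 10, "ax": 0, "ay": 0, "az": 0, "hand": 0},
    {"x": 0, "y": 0, "z": 10, "ax": 0, "ay": 0, "az": 0, "hand": 0},
    {"x": 0, "y": 0, "z": 5, "ax": 0, "ay": 0, "az": 0, "hand": 0},
    {"x": 0, "y": 0, "z": 0, "ax": 0, "ay": 0, "az": 0, "hand": 0}
  ]
}}

```text
t: 21.85
tool_pos: [0.5499, 0.0504, 0.2649]
eef_rot: [-0.118, 3.136, -0.0]
wrist_force: [0.2, -0.2, -1.5]
gripper_width: 0.0128
```

```bash
python3 go.py 548 54 260 184.7; python3 - <<'E'
from m import *
for n in('scene','top'):
    c=cap(n);W=cloud(c);z=W[...,2];hs=cv2.cvtColor(c['img'],cv2.COLOR_BGR2HSV)
    if n=='scene':cv2.imwrite('pics/s5.png',c['img'][110:270,220:440].repeat(3,0).repeat(3,1))
    d=W[...,:2]-np.array([.548,.054]);
    g=(abs(d[...,0])<.1)&(d[...,1]<.062-.082*d[...,0])&(d[...,1]>-.09)&(hs[...,1]<60)&(hs[...,2]>60)&(z>.07)&(z<.1)
    P=W[g];fit(P,n+' cover');print(np.median(P[:,2]))
    b=(abs(hs[...,0].astype(int)-112)<12)&(hs[...,1]>120)&(abs(d[...,0])<.12)&(abs(d[...,1])<.12)&(z>.05)&(z<.07)
    if b.sum()>20: fit(W[b],n+' bin')
E
```

```text
t 21.85 pos [0.5499 0.0504 0.2649] rot [-1.1840e-01  3.1359e+00 -2.0000e-04] F [ 0.2 -0.2 -1.5] w 0.0128
yaw now -175.68 turn [-0.0003  0.0035 -0.0066]
world d [-1.9  3.6 -4.9] shift in present axes [1.7 3.7 4.9] in target axes [1.6 3.7 4.9]
scene cover 1205 c [554.4  49.4] size [166. 130.] ang 4.14
0.08490075302257061
scene bin 261 c [585.5  19.9] size [208.8 112.3] ang 47.39
top cover 916 c [549.5  30.5] size [171.7  89.3] ang 4.17
0.08474673003955702
top bin 29 c [473.9   4.9] size [ 6.9 43.7] ang 5.26
```

View pics/s5.png

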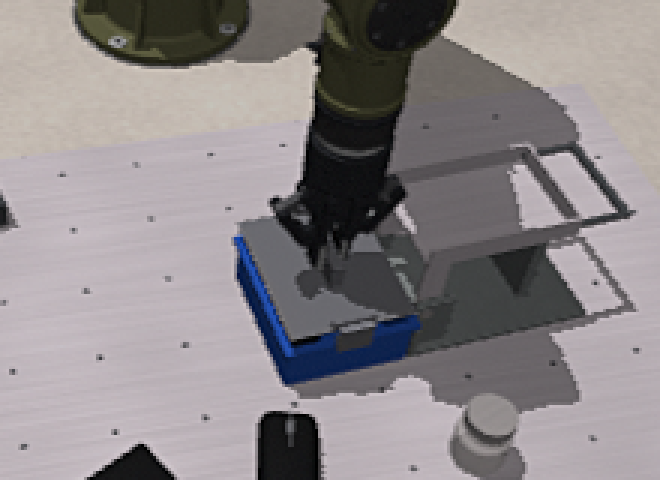

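The cover hovers level above the bin with the +x clip at (355,335) outside the flange, and the tray is level and empty. I correct by (+1.7, +3.7) mm, then lower.

{"name": "send_rows", "arguments": {
  "rows": [
    {"x": 2, "y": 4, "z": 0, "ax": 0, "ay": 0.003, "az": -0.006, "hand": 0},
    {"x": 0, "y": 0, "z": 0, "ax": 0, "ay": 0, "az": 0, "hand": 0},
    {"x": 0, "y": 0, "z": 3, "ax": 0, "ay": 0, "az": 0, "hand": 0},
    {"x": 0, "y": 0, "z": 0, "ax": 0, "ay": 0, "az": 0, "hand": 0}
  ]
}}

```text
t: 22.28
tool_pos: [0.5479, 0.0551, 0.2633]
eef_rot: [-0.13, 3.137, 0.0]
wrist_force: [-0.5, -0.1, -1.8]
gripper_width: 0.013
```

```bash
python3 go.py 548 54 250 184.7
```

```text
t 22.28 pos [0.5479 0.0551 0.2633] rot [-1.3000e-01  3.1372e+00  1.0000e-04] F [-0.5 -0.1 -1.8] w 0.013
yaw now -175.25 turn [-0.      0.0017  0.0008]
world d [  0.1  -1.1 -13.3] shift in present axes [ 0.  -1.1 13.3] in target axes [ 0.  -1.1 13.3]
```

Now down to contact.

{"name": "send_rows", "arguments": {
  "rows": [
    {"x": 0, "y": -1, "z": 4, "ax": 0, "ay": 0, "az": 0, "hand": 0},
    {"x": 0, "y": 0, "z": 4, "ax": 0, "ay": 0, "az": 0, "hand": 0},
    {"x": 0, "y": 0, "z": 3, "ax": 0, "ay": 0, "az": 0, "hand": 0},
    {"x": 0, "y": 0, "z": 2, "ax": 0, "ay": 0, "az": 0, "hand": 0}
  ]
}}

```text
t: 22.62
tool_pos: [0.5498, 0.0544, 0.2523]
eef_rot: [-0.13, 3.131, 0.0]
wrist_force: [-1.0, -0.6, 16.2]
gripper_width: 0.0129
```

```bash
python3 go.py 548 54 245 184.7
```

```text
t 22.62 pos [0.5498 0.0544 0.2523] rot [-1.3050e-01  3.1312e+00  4.0000e-04] F [-1.  -0.6 16.2] w 0.0129
yaw now -175.23 turn [-0.      0.0077  0.0013]
world d [-1.8 -0.4 -7.3] shift in present axes [ 1.9 -0.3  7.3] in target axes [ 1.8 -0.3  7.3]
```

Clip slopes are on the flange at 16 N. I press on.

{"name": "send_rows", "arguments": {
  "rows": [
    {"x": 1, "y": 0, "z": 4, "ax": 0, "ay": 0.006, "az": 0, "hand": 0},
    {"x": 0, "y": 0, "z": 4, "ax": 0, "ay": 0, "az": 0, "hand": 0},
    {"x": 0, "y": 0, "z": 4, "ax": 0, "ay": 0, "az": 0, "hand": 0}
  ]
}}

```text
t: 22.87
tool_pos: [0.5509, 0.0545, 0.2452]
eef_rot: [-0.13, 3.13, 0.001]
wrist_force: [-14.9, -0.6, 21.9]
gripper_width: 0.0128
```

```bash
python3 go.py 548 54 245 184.7
```

```text
t 22.87 pos [0.5509 0.0545 0.2452] rot [-1.30e-01  3.13e+00  9.00e-04] F [-14.9  -0.6  21.9] w 0.0128
yaw now -175.24 turn [0.0002 0.0089 0.001 ]
world d [-2.9 -0.5 -0.2] shift in present axes [ 3.  -0.2  0.2] in target axes [ 3.  -0.2  0.2]
```

{"name": "send_rows", "arguments": {
  "rows": [
    {"x": 1.5, "y": 0, "z": 4, "ax": 0, "ay": 0.004, "az": 0, "hand": 0},
    {"x": 1, "y": 0, "z": 4, "ax": 0, "ay": 0, "az": 0, "hand": 0}
  ]
}}

```text
t: 23.03
tool_pos: [0.5498, 0.0543, 0.2435]
eef_rot: [-0.13, 3.128, 0.001]
wrist_force: [-19.8, -1.0, 53.4]
gripper_width: 0.0127
```

```bash
python3 go.py 548 54 245 184.7; cat > cs.py <<'E'
from m import *
for n in('scene','top'):
    c=cap(n);W=cloud(c);z=W[...,2];hs=cv2.cvtColor(c['img'],cv2.COLOR_BGR2HSV)
    if n=='scene':cv2.imwrite('pics/s6.png',c['img'][110:270,220:440].repeat(3,0).repeat(3,1))
    d=W[...,:2]-np.array([.548,.054]);
    g=(abs(d[...,0])<.1)&(d[...,1]<.067-.082*d[...,0])&(d[...,1]>-.09)&(hs[...,1]<60)&(hs[...,2]>60)&(z>.055)&(z<.08)
    P=W[g];fit(P,n+' cover');print('z',np.median(P[:,2]),'plane',np.linalg.lstsq(np.c_[P[:,:2]-P[:,:2].mean(0),np.ones(len(P))],P[:,2],rcond=None)[0].round(4))
    b=(abs(hs[...,0].astype(int)-112)<12)&(hs[...,1]>120)&(abs(d[...,0])<.12)&(abs(d[...,1])<.12)&(z>.05)&(z<.07)
    if b.sum()>20: fit(W[b],n+' bin')
E
python3 cs.py
```

```text
t 23.03 pos [0.5498 0.0543 0.2435] rot [-1.2980e-01  3.1276e+00  1.3000e-03] F [-19.8  -1.   53.4] w 0.0127
yaw now -175.25 turn [0.0003 0.0113 0.0009]
world d [-1.8 -0.3  1.5] shift in present axes [ 1.8 -0.2 -1.6] in target axes [ 1.8 -0.2 -1.5]
scene cover 1178 c [553.1  53.7] size [171.9 135.8] ang 7.38
z 0.06371925603200096 plane [ 0.0166 -0.0033  0.064 ]
scene bin 177 c [552.2  53.4] size [158.6 144.4] ang 3.48
top cover 878 c [551.8  31.7] size [174.6  96.8] ang 4.45
z 0.06378779566581472 plane [-0.0035  0.0246  0.0641]
top bin 47 c [543.9 -10.8] size [ 45.  156.4] ang 77.58
```

At the hard stop (53 N) the plate top is at 63.7 mm, which is home. I relax, release, rise and check.

{"name": "send_rows", "arguments": {
  "rows": [
    {"x": 0, "y": 0, "z": -0.5, "ax": 0, "ay": 0, "az": 0, "hand": 0},
    {"x": 0, "y": 0, "z": -0.5, "ax": 0, "ay": 0, "az": 0, "hand": 25},
    {"x": 0, "y": 0, "z": 0, "ax": 0, "ay": 0, "az": 0, "hand": 40},
    {"x": 0, "y": 0, "z": 0, "ax": 0, "ay": 0, "az": 0, "hand": 40},
    {"x": 0, "y": 0, "z": 0, "ax": 0, "ay": 0, "az": 0, "hand": 40},
    {"x": 0, "y": 0, "z": -20, "ax": 0, "ay": 0, "az": 0, "hand": 40},
    {"x": 0, "y": 0, "z": -40, "ax": 0, "ay": 0, "az": 0, "hand": 40},
    {"x": 0, "y": 0, "z": -40, "ax": 0, "ay": 0, "az": 0, "hand": 40},
    {"x": 0, "y": -38, "z": -20, "ax": 0, "ay": 0, "az": 0, "hand": 40},
    {"x": 0, "y": -38, "z": 0, "ax": 0, "ay": 0, "az": 0, "hand": 40},
    {"x": 0, "y": -38, "z": 0, "ax": 0, "ay": 0, "az": 0, "hand": 40},
    {"x": 0, "y": -38, "z": 0, "ax": 0, "ay": 0, "az": 0, "hand": 40}
  ]
}}

```text
t: 24.13
tool_pos: [0.5617, -0.0945, 0.3668]
eef_rot: [-0.152, 3.129, 0.003]
wrist_force: [0.9, 0.2, 0.4]
gripper_width: 0.0399
```

{"name": "send_rows", "arguments": {
  "rows": [
    {"x": 0, "y": -38, "z": 0, "ax": 0, "ay": 0, "az": 0, "hand": 40},
    {"x": 0, "y": -38, "z": 0, "ax": 0, "ay": 0, "az": 0, "hand": 40},
    {"x": 0, "y": 0, "z": 0, "ax": 0, "ay": 0, "az": 0, "hand": 40},
    {"x": 0, "y": 0, "z": 0, "ax": 0, "ay": 0, "az": 0, "hand": 40}
  ]
}}

```text
t: 24.47
tool_pos: [0.5696, -0.181, 0.3653]
eef_rot: [-0.14, 3.129, -0.001]
wrist_force: [0.1, 1.0, 0.7]
gripper_width: 0.04
```

```bash
python3 cs.py; python3 lv.py; python3 go.py 548 54 400 184.7
```

```text
scene cover 1440 c [549.5  59.9] size [173.1 148.5] ang 6.9
z 0.06389479754200555 plane [0.0034 0.0031 0.0641]
scene bin 200 c [553.2  54.3] size [158.4 146.2] ang 3.72
top cover 1523 c [549.6  56.6] size [128.  174.9] ang 85.33
z 0.06374001809011376 plane [-0.001  -0.0036  0.064 ]
top bin 53 c [545.2  55. ] size [155.8 138.7] ang 4.53
tray floor n 814 slope [-0.015  0.12 ] z med 0.11934821280085145
t 24.62 pos [ 0.5695 -0.1787  0.3655] rot [-1.4500e-01  3.1291e+00 -9.0000e-04] F [-0.5 -0.2 -0.3] w 0.0403
yaw now -174.69 turn [-0.001   0.0091  0.0106]
world d [-21.5 232.7  34.5] shift in present axes [ -0.4 233.7 -34.7] in target axes [  2.4 233.7 -34.5]
```

View pics/s6.png

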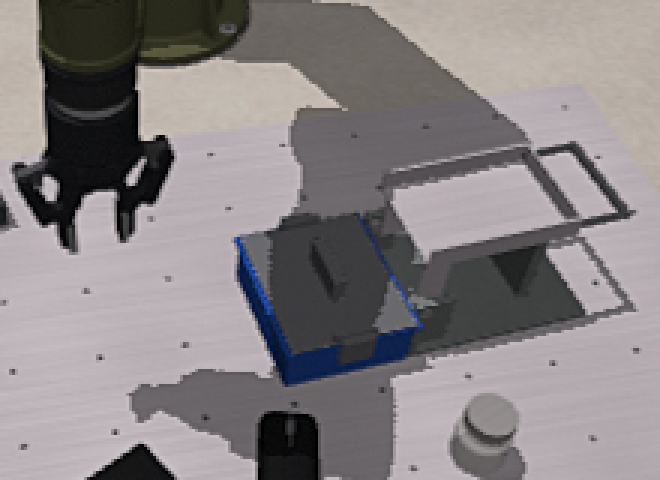

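The cover is flat on the rim (plate top 63.8 mm, tilt under 0.005 rad), the tray is level and empty, the bin is at the stop, and the gripper is clear at (95,200). I hand in.

```bash
python3 -c "
from cell import bot
print(bot.finish_job())"
```

```text
the job is handed in; nothing more can be done
None
```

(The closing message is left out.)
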